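Show the gnawing chew to the inspection camera

TASK

Pull the top drawer of the green storage tower fully open, take out the dumbbell-shaped wooden chew and hold it up for the inspection camera on its stand, with its red end facing the lens squarely, in the middle of the view and 12 cm in front of the lens, so that the end grain can be checked for splits. Finish while still holding it there, steady and clear of everything else. Leave the camera, the other drawers and the other things on the bench as they are.

Things in the scene. Friction and masses are not known exactly. Their poses are not given: they have to be found in the camera images.
- top_drawer (a joint): Slide of the top drawer of a green stacking storage tower (three tiers, one drawer each; 265 mm deep, 284 mm wide, top 232 mm above the bench). 0 = shut, 0.17 m = fully open at its stop, growing as the drawer comes out of the tower's front (towards the robot). May start up to 20 mm ajar. About 2 N moves it; it stays where it is left.
- top_drawer_handle (a point): Middle of the top drawer's white bar handle: a level round bar 11 mm thick, 120 mm long, parallel to the drawer front, its centre 35 mm in front of it, on thin stems 51 mm either side of the middle; 207 mm above the bench, 25 mm below the tower's top, free above and below. Axes as tower.
- tower: The green tower, fixed. Origin: middle of the lower edge of its front face (drawers shut); z up, -x out of its front (the way drawers open), y along the handles. Top drawer's tray: 237 x 254 mm inside, open above, inner floor 164 mm, rims 215 mm above the bench (drawer front 224 mm). Fully open, some 155 mm of the tray stands clear in front of the tower.
- middle_drawer (a joint): Slide of the middle drawer, 0 = shut (as it starts), to be left shut.
- bottom_drawer (a joint): Slide of the bottom drawer, 0 = shut (as it starts), to be left shut.
- chew: Pale turned-wood dumbbell, alone in the top drawer, lying on its floor: round bar 20 mm thick, 60 mm long between two round heads 52 mm across, 26 mm long; 112 mm in all, about 90 g. Origin: middle of the bar, on its axis, 26 mm above the drawer floor. x runs along the bar to the red-dyed end, which starts pointing towards the robot or to its right. It travels with the drawer.
- chew_red_face (a point): Centre of the flat outer face of the chew's red end, 56 mm from the chew's origin along its x. Site axes as chew.
- lens (a point): Centre of the front glass (black barrel 40 mm across) of the inspection camera: a white box 60 x 56 x 50 mm on a column stand at the right of the bench, lens 310 to 365 mm up, looking across the bench to the left and 9 to 20 degrees down. x: viewing direction (out of the lens), y: left, z: up as the camera sees. Its height and tilt are clamped but shift if pushed hard.
- feed_pan: Empty round aluminium feed pan, 190 mm across, 46 mm high, loose on the bench. Origin: centre of its underside.
- hay_fork: Short steel hay fork with wooden handle, 355 mm long, 100 mm wide, at most 28 mm high, loose on the bench. Origin: on the bench under its neck; x towards the tines.
- water_bottle: Clear drinking bottle with blue cap, 68 mm across, 190 mm high, standing loose on the bench. Origin: centre of its underside.
- groom_brush: Wooden grooming brush with dark bristles, 210 mm long, 46 mm wide, 38 mm high, lying bristles down, loose on the bench. Origin: on the bench under its neck; x towards the bristles.
- salt_lick: Pink mineral lick ring, 70 mm across, 28 mm high, loose on the bench. Origin: centre of its underside.
- camera_stand: The camera's stand: steel foot 160 x 140 mm and a column 456 mm high, fixed to the bench. Origin: centre of the foot's underside, about 100 mm behind the lens; x is the camera's viewing direction seen from above, z up.

How it is judged:
By the outcome, as a careful person would: the job done as asked, in the order asked, and still so for the second after the job is handed in, while the arm keeps its last pose, push and grip.
It also fails if it takes over 51 s, if anything falls off the work surface, if the arm or the gripper's body presses on something with over 40 N, if the wrist force passes 120 N, or if a joint passes its speed limit or range.

ROBOT

A 6-joint arm with a two-finger parallel gripper is mounted at the origin on the work surface. World frame = base frame: x ahead of the robot, y to its left, z up, the work surface at z = 0. Lengths are in m, angles in rad, forces in N, time in s.
With the tool pointing down it reaches from about 0.3 to 0.875 m from the base axis. Payload 6.4 kg.
Tool frame: the origin (TCP) lies at the centre of the arm's flange, where the gripper is bolted on; the fingertips stand 173 mm ahead of it and the grasp point (between the pads) lies 155 mm ahead of it; z points along the fingers, x is the direction in which the jaws open and shut, and the axes are right-handed (so a half turn about z gives the same grasp; the last joint's range is limited). The gripper opens to 85 mm and grips with 20 to 120 N. Pads are 22 mm wide; open, the fingers measure 114 mm over their backs; the gripper's body (76 mm by 85 mm) begins 54 mm behind the grasp point. The pads swing forward as they close: fully open they stand 13 mm farther back than shut.
Start: joints at [-1.47, 0.181, 1.607, -0, 1.354, -0.206], TCP at [0.174, -0.548, 0.405] pointing down, gripper open.
Joint ranges: [-2.99, 2.99], [-0.89, 2.07], [0.3, 2.58], [-1.14, 4.28], [0, 2.63], [-3.12, 3.12]. Speed limits (rad/s): [2.57, 2.57, 3.01, 3.14, 3.14, 3.14].

INTERFACE

Orientations are given as a unit quaternion [w, x, y, z].
In Python, from bench import ctrl gives the robot as it stands. The module is installed in compiled form; this text tells all that it offers.
- The arm moves only by the tool move_arm, never from a script. Its argument "moves" is a list of rows, each an object of numbers: "gripper": the opening in per cent of the stroke, from 0 (shut) to 100 (fully open); "x", "y", "z": the shift along the tool's x, y, z in cm; "roll": the turn about the tool's z in degrees. In form: [{"gripper": .., "x": .., "y": .., "z": .., "roll": ..}, ...]. A call has 1 to 5 rows; each row shifts and turns the commanded pose from where the row before left it, along the tool's axes as they then stand; what a row does not reach is not made up. A row lasts 1/8 s, in which the tool goes at most 62.5 mm and 10.7 degrees, less where a joint would pass 70% of its speed; a pose out of reach is approached as far as the arm can. A call is refused whole if a number of a shift passes 6.25 or a number of a turn 10.7, either way. A call with a gripper value outside its range is refused whole. The fingers move at their own pace and stop on an object; the grip force is fixed at half the most. Time passes only in rows, so rows that do not move let the fingers close. It gives the time, the measured TCP pose, the force and the opening at its end, in the units of the state.
- ctrl.get_obs(): the state, without advancing time (a new reading comes with each control period).
- ctrl.camera(name): name is "scene" or "top" or "wrist"; returns a dict with "img" (384x512x3 uint8, red, green, blue), "fx", "fy", "cx", "cy" (pixels), "D" ([k1, k2, p1, p2, k3] as OpenCV has them; the pictures are not rectified), "world_from_camera" (4x4, takes a point from camera to world coordinates); the wrist camera has in their place "tool_from_camera" (4x4, takes a point from camera to tool coordinates, whose origin is the TCP and whose axes are the tool frame's). Camera axes: x right, y up, looking along -z (the intrinsics and any distortion apply to the point x, -y, -z); pixel columns grow to the right and rows downward; lengths in m; the calibration is good to about 2 mm. A picture is of the moment at which its call begins: read the wrist's pose just before it. There is no depth.
- ctrl.hand_in(): hands the job in, once; it reports no verdict.
The state is a dict: "time_s": time; "q": joint angles; "dq": joint speeds; "joint_efforts": joint torques, N m; "eef_pos": TCP position; "eef_rot": TCP orientation; "wrist_force": force on the tool from outside, world axes, zero at the start; "torque": the same for the moment, N m; "opening": opening from 0.0 (shut) to 1.0 (fully open).
Only numpy, scipy, OpenCV 4.12 (cv2) and the standard library are available. Lean on these libraries where they do the work, as an engineer would, in place of code of your own. Each camera call takes 0.05 s, during which the arm holds its last target. There are 200 camera calls.

## Working session

There is one attempt and no reset: what is moved stays moved. The work goes in short steps, Python scripts to look and compute and a tool call to move; the robot and the scene stay as the last step left them, time stands still between calls to the robot, and variables do not carry over. Pictures are saved under pics/ and viewed, about 8 in all and at most 12, crops included, and the job is handed in when it is done.

Besides the shell and the picture viewer there is one more tool, called after "Request:" as name(argument=value, ...) on one line, values as JSON. move_arm: Moves the arm, as the interface text tells. Its arguments: {"type":"object","properties":{"moves":{"type":"array","items":{"type":"object","properties":{"gripper":{"type":"number"},"x":{"type":"number"},"y":{"type":"number"},"z":{"type":"number"},"roll":{"type":"number"}}}}},"required":["moves"]}

```bash
mkdir -p pics
cat > h.py <<'E'
import numpy as np, cv2
from bench import ctrl
from scipy.spatial.transform import Rotation as R
def pose():
    o=ctrl.get_obs(); T=np.eye(4); q=o["eef_rot"]
    T[:3,:3]=R.from_quat([q[1],q[2],q[3],q[0]]).as_matrix(); T[:3,3]=o["eef_pos"]; return o,T
def cam(n,save=None):
    o,T=pose(); c=ctrl.camera(n)
    c["W"]=np.array(c["world_from_camera"]) if n!="wrist" else T@np.array(c["tool_from_camera"])
    c["K"]=np.array([[c["fx"],0,c["cx"]],[0,c["fy"],c["cy"]],[0,0,1.]]); c["D"]=np.array(c["D"],float)
    if save: cv2.imwrite("pics/"+save+".png",c["img"][:,:,::-1]); np.savez("pics/"+save+".npz",W=c["W"],K=c["K"],D=c["D"],img=c["img"])
    return c
def ray(c,uv):
    p=cv2.undistortPoints(np.array(uv,float).reshape(-1,1,2),c["K"],c["D"]).reshape(-1,2)
    d=np.c_[p[:,0],-p[:,1],-np.ones(len(p))]@c["W"][:3,:3].T
    return c["W"][:3,3],d/np.linalg.norm(d,axis=1)[:,None]
def onz(c,uv,z):
    o,d=ray(c,uv); return o+d*((z-o[2])/d[:,2])[:,None]
def proj(c,P):
    X=(np.atleast_2d(P)-c["W"][:3,3])@c["W"][:3,:3]; X=X*[1,-1,-1]
    return cv2.projectPoints(X,np.zeros(3),np.zeros(3),c["K"],c["D"])[0].reshape(-1,2)
def tri(rays):
    A=0;b=0
    for o,d in rays:
        d=d.reshape(3);M=np.eye(3)-np.outer(d,d);A=A+M;b=b+M@o
    X=np.linalg.solve(A,b); return X,[np.linalg.norm((np.eye(3)-np.outer(d.reshape(3),d.reshape(3)))@(X-o)) for o,d in rays]
def load(s):
    z=np.load("pics/"+s+".npz"); return {k:z[k] for k in z.files}
E
python3 - <<'E'
from h import *
a=cam("scene","s0");b=cam("top","t0");w=cam("wrist","w0")
cv2.imwrite("pics/st0.png",cv2.resize(np.hstack([a["img"],b["img"]])[:,:,::-1],None,fx=1,fy=1)[:, :])
for c in(a,b,w): print(c["W"].round(3).tolist(),c["K"][0].round(1),c["D"])
o,T=pose();print(T.round(3).tolist(),o["time_s"])
E
```

```text
[[-0.98, 0.129, -0.151, 0.315], [-0.198, -0.602, 0.773, 1.18], [0.009, 0.788, 0.616, 1.195], [0.0, 0.0, 0.0, 1.0]] [431.3   0.  254.2] [-0.09040677  0.          0.          0.          0.        ]
[[-0.008, 0.997, -0.081, 0.433], [-1.0, -0.01, -0.012, -0.056], [-0.013, 0.081, 0.997, 1.513], [0.0, 0.0, 0.0, 1.0]] [411.8   0.  260.7] [-0.08077631  0.          0.          0.          0.        ]
[[0.301, 0.903, 0.306, 0.252], [-0.954, 0.286, 0.095, -0.522], [-0.002, -0.321, 0.947, 0.374], [0.0, 0.0, 0.0, 1.0]] [299.5   0.  258.8] [-0.06097496  0.          0.          0.          0.        ]
[[0.302, -0.953, -0.0, 0.174], [-0.953, -0.302, 0.001, -0.548], [-0.001, -0.0, -1.0, 0.404], [0.0, 0.0, 0.0, 1.0]] 0.15
```

View pics/s0.png

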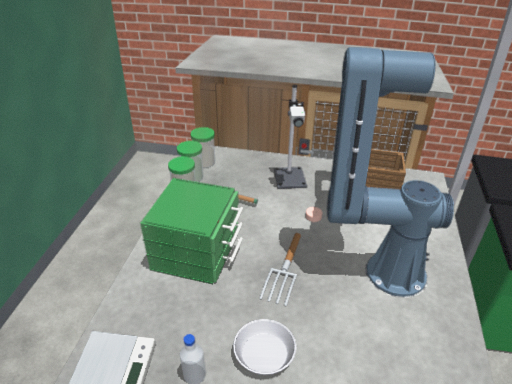

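View pics/t0.png

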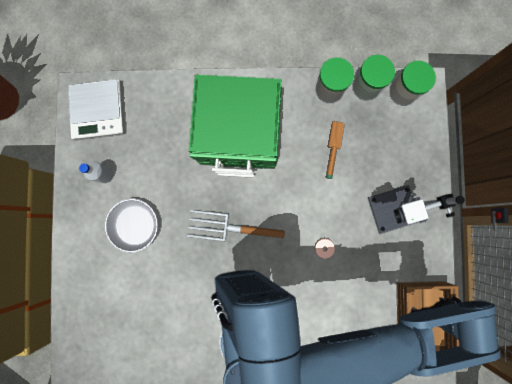

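The scene view shows the tower with white handles around (235,220) and the camera box at (297,112), with the lens towards the viewer. In the top view the tower roof is at (235,115), its handle at (235,172), and the camera box at (412,212).

Run:
```python
from h import *
s=load("s0");t=load("t0")
for n,c in(("s",s),("t",t)):
    hsv=cv2.cvtColor(c["img"],cv2.COLOR_RGB2HSV)
    m=cv2.inRange(hsv,(45,100,40),(80,255,255))
    if n=="t":
        m[:, :180]=0;m[:,300:]=0
        cn=max(cv2.findContours(m,0,2)[0],key=cv2.contourArea)
        r=cv2.minAreaRect(cn);print(r,cv2.approxPolyDP(cn,4,True).reshape(-1,2).tolist())
crop=lambda c,x,y,w,h,f:cv2.resize(c["img"][y:y+h,x:x+w],None,fx=f,fy=f,interpolation=cv2.INTER_CUBIC)
A=crop(s,260,80,66,60,6);B=crop(t,365,180,66,60,6)
C=crop(t,185,145,132,60,3);D=crop(s,200,195,66,60,6)[:180*2]
C=cv2.resize(crop(t,182,145,110,50,4),(396,180))
C=crop(t,182,140,99,60,4)
top=np.hstack([A,B]); 
bot=np.hstack([crop(t,182,140,99,50,4),crop(s,180,190,99,50,4)])
cv2.imwrite("pics/c1.png",np.vstack([top,bot])[:,:,::-1])
```

```text
((235.06451416015625, 120.81478881835938), (88.44508361816406, 89.68351745605469), 3.945185899734497) [[195, 75], [189, 150], [196, 155], [191, 156], [200, 163], [213, 164], [218, 157], [224, 165], [245, 166], [250, 159], [253, 167], [273, 167], [280, 79]]
```

View pics/c1.png

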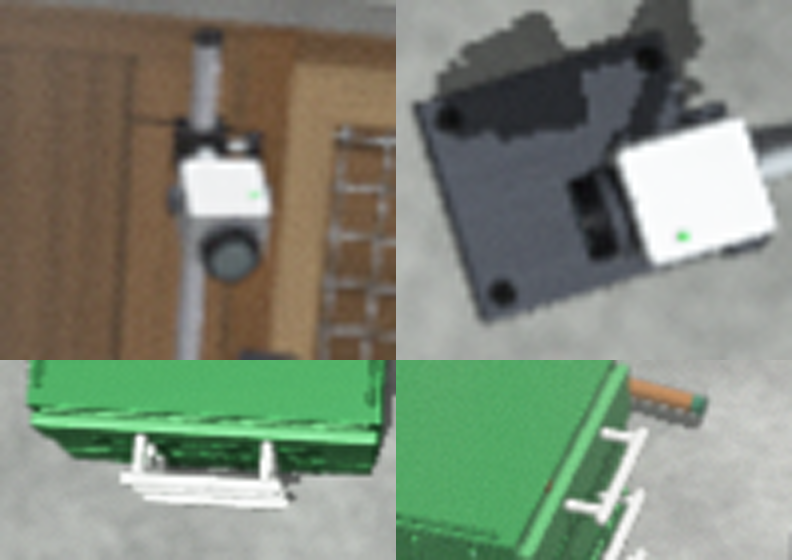

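Run:
```python
from h import *
s=load("s0");t=load("t0");w=load("w0")
print("lens",tri([ray(s,(298.7,123)),ray(t,(395.7,216.2))]))
# tower roof corners
g=cv2.cvtColor(t["img"],cv2.COLOR_RGB2GRAY)
P=onz(t,[(195,75),(280,79),(278.5,157.5),(190,151)],.232);print("roof",P.round(4))
H=onz(t,[(182+122/4,140+(478-360)/4),(182+283/4,140+(482-360)/4)],.2125);print("barends",H.round(4))
# foot, box
F=onz(t,[(365+(417-396)/6,180+105/6),(365+(655-396)/6,180+32/6),(365+(487-396)/6,180+321/6)],.01);print("foot",F.round(4))
c=lambda u,v:(365+(u-396)/6,180+v/6)
for z in(.35,.38):
    print("box",onz(t,[c(615,150),c(742,118),c(778,230),c(655,268)],z).round(4).tolist())
print(proj(w,[[0.35,-.45,.34]]),"w")
q=[[.35,-.4,.33]]
print(proj(s,q),proj(t,q))
```

```text
lens (array([ 0.44451343, -0.4205104 ,  0.3577153 ]), [np.float64(0.000476528543653222), np.float64(0.0004765285436533086)])
roof [[ 0.9065  0.1691  0.232 ]
 [ 0.8888 -0.1047  0.232 ]
 [ 0.6341 -0.0965  0.232 ]
 [ 0.6581  0.1827  0.232 ]]
barends [[ 0.6009  0.1137  0.2125]
 [ 0.5963 -0.0147  0.2125]]
foot [[ 0.5182 -0.4317  0.01  ]
 [ 0.5616 -0.5807  0.01  ]
 [ 0.3864 -0.471   0.01  ]]
box [[0.4766, -0.4406, 0.35], [0.4911, -0.5025, 0.35], [0.4378, -0.5179, 0.35], [0.4207, -0.458, 0.35]]
box [[0.4755, -0.4307, 0.38], [0.4896, -0.4909, 0.38], [0.4377, -0.506, 0.38], [0.421, -0.4476, 0.38]]
[[-145774.82194196 -453229.36736181]] w
[[320.44960021 133.758085  ]] [[386.59290243 249.6293796 ]]
```

View pics/w0.png

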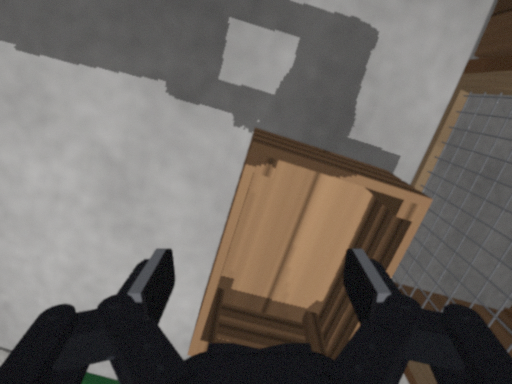

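The wrist view shows both fingers at the lower edge over the floor crate, so the lens isn't in view. First I'll turn to the final yaw and back off to look at the lens from the left and above.

Request:
move_arm(moves=[{"z": -1.6,"roll": -9.8},{"z": -1.6,"roll": -9.8},{"z": -1.6,"roll": -9.8},{"z": -1.6,"roll": -9.8},{"z": -1.6,"roll": -9.8}])

```text
validation failed for argument at $.mo...
```

Request:
move_arm(moves=[{"z": -1.6,"roll": -9.8},{"z": -1.6,"roll": -9.8},{"z": -1.6,"roll": -9.8},{"z": -1.6,"roll": -10},{}])

```text
validation failed for argument at $.mo...
```

Request:
move_arm(moves=[{"x": 4.5,"y": -3.2},{"x": 4.5,"y": -3.2},{"x": 4.5,"y": -3.2},{"x": 4.5,"y": -3.2},{"x": 4.5,"y": -3.2}])

```text
validation failed for argument at $.mo...
```

Request:
move_arm(moves=[{"x": 4.5,"y": -3.2},{"x": 2.5,"y": -3.2},{},{}])

```text
validation failed for argument at $.mo...
```

Run:
```python
from h import *
c=cam("wrist","w1");o,T=pose();print(T.round(4).tolist(),o["time_s"],o["q"])
print(proj(c,[[.4445,-.4205,.3577]]))
```

```text
[[0.302, -0.9533, -0.0001, 0.1737], [-0.9533, -0.302, 0.0011, -0.548], [-0.0011, -0.0002, -1.0, 0.4041], [0.0, 0.0, 0.0, 1.0]] 0.2 [-1.47029315e+00  1.81293039e-01  1.60758701e+00 -9.50984975e-06
  1.35381490e+00 -2.06315088e-01]
[[261.96507478 208.29719494]]
```

View pics/w1.png

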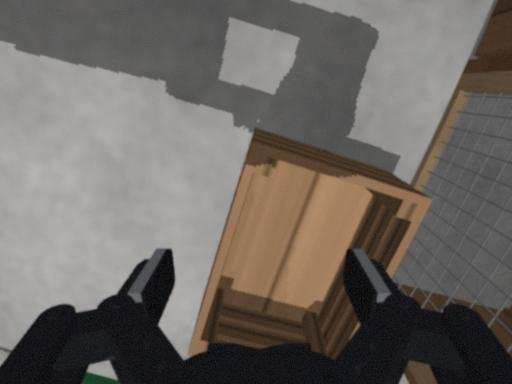

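Request:
move_arm(moves=[{"gripper": 100,"x": 0,"y": 0,"z": -1.6,"roll": -9.8},{"gripper": 100,"x": 0,"y": 0,"z": -1.6,"roll": -9.8},{"gripper": 100,"x": 0,"y": 0,"z": -1.6,"roll": -9.8},{"gripper": 100,"x": 0,"y": 0,"z": -1.6,"roll": -9.8},{"gripper": 100,"x": 0,"y": 0,"z": -1.6,"roll": -9.8}])

```text
time_s: 0.82
eef_pos: [0.1737, -0.5481, 0.4849]
eef_rot: [-0.0, 0.98, -0.2, -0.0]
wrist_force: [-0.1, 0.7, -0.5]
opening: 0.998
```

Request:
move_arm(moves=[{"gripper": 100,"x": 0,"y": 0,"z": -1.6,"roll": -9.8},{"gripper": 100,"x": 0,"y": 0,"z": -1.6,"roll": -9.8},{"gripper": 100,"x": 0,"y": 0,"z": -1.6,"roll": -9.8},{"gripper": 100,"x": 0,"y": 0,"z": -1.6,"roll": -10}])

```text
time_s: 1.32
eef_pos: [0.1737, -0.5481, 0.5489]
eef_rot: [-0.0, 0.99, 0.142, 0.0]
wrist_force: [-0.4, -0.7, -0.2]
opening: 1.002
```

Request:
move_arm(moves=[{"gripper": 100,"x": 4.5,"y": -3.2,"z": 0,"roll": 0},{"gripper": 100,"x": 4.5,"y": -3.2,"z": 0,"roll": 0},{"gripper": 100,"x": 4.5,"y": -3.2,"z": 0,"roll": 0},{"gripper": 100,"x": 4.5,"y": -3.2,"z": 0,"roll": 0},{"gripper": 100,"x": 4.5,"y": -3.2,"z": 0,"roll": 0}])

```text
time_s: 1.95
eef_pos: [0.3467, -0.3308, 0.5486]
eef_rot: [0.0, 0.99, 0.139, 0.0]
wrist_force: [0.4, 0.5, -0.3]
opening: 1.0
```

Request:
move_arm(moves=[{"gripper": 100,"x": 4.5,"y": -3.2,"z": 0,"roll": 0},{"gripper": 100,"x": 2.5,"y": -3.2,"z": 0,"roll": 0},{"gripper": 100,"x": 0,"y": 0,"z": 0,"roll": 0},{"gripper": 100,"x": 0,"y": 0,"z": 0,"roll": 0}])

```text
time_s: 2.45
eef_pos: [0.3955, -0.2519, 0.5487]
eef_rot: [0.0, 0.99, 0.139, -0.0]
wrist_force: [-0.5, -0.4, -1.1]
opening: 0.999
```

Run:
```python
from h import *
c=cam("wrist","w1");o,T=pose();print(T.round(4).tolist(),o["time_s"],o["q"])
uv=proj(c,[[.4445,-.4205,.3577]])[0];print(uv)
x,y=int(uv[0])-70,int(uv[1])-60
x=max(x,0);y=max(y,0)
im=c["img"][y:y+120,x:x+140];print(x,y)
cv2.imwrite("pics/w1c.png",cv2.resize(im,None,fx=5,fy=5,interpolation=cv2.INTER_CUBIC)[:,:,::-1])
```

```text
[[0.9616, 0.2746, -0.0003, 0.3953], [0.2746, -0.9616, -0.0003, -0.2523], [-0.0004, 0.0001, -1.0, 0.5486], [0.0, 0.0, 0.0, 1.0]] 2.5 [-8.21876526e-01 -1.48706821e-01  1.65602136e+00 -4.16117376e-04
  1.63432272e+00 -1.10003772e+00]
[259.52398413 427.58072087]
189 367
```

View pics/w1c.png

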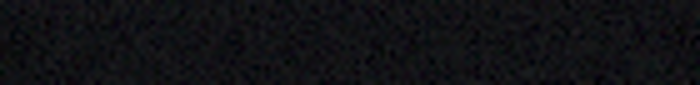

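The lens came out below the frame, hidden by the gripper, so that crop is only gripper body. I'll turn the wrist sideways to see it.

Request:
move_arm(moves=[{"gripper": 100,"x": 0,"y": 0,"z": -1,"roll": 10},{"gripper": 100,"x": 0,"y": 0,"z": -1,"roll": 10},{"gripper": 100,"x": 0,"y": 0,"z": -1,"roll": 10},{"gripper": 100,"x": 0,"y": 0,"z": -1,"roll": 10},{"gripper": 100,"x": 0,"y": 0,"z": -1,"roll": 10}])

```text
time_s: 3.12
eef_pos: [0.395, -0.2531, 0.5988]
eef_rot: [0.0, 0.955, -0.297, -0.0]
wrist_force: [0.6, -0.8, -0.0]
opening: 1.0
```

Request:
move_arm(moves=[{"gripper": 100,"x": 0,"y": 0,"z": 0,"roll": 10},{"gripper": 100,"x": 0,"y": 0,"z": 0,"roll": 10},{"gripper": 100,"x": 0,"y": 0,"z": 0,"roll": 10},{"gripper": 100,"x": 0,"y": 0,"z": 0,"roll": 10},{"gripper": 100,"x": 0,"y": 0,"z": 0,"roll": 0}])

```text
time_s: 3.75
eef_pos: [0.3951, -0.2528, 0.5985]
eef_rot: [0.0, 0.798, -0.602, -0.0]
wrist_force: [0.1, -0.4, -0.4]
opening: 0.997
```

Run:
```python
from h import *
c=cam("wrist","w2");o,T=pose();print(T.round(4).tolist(),o["time_s"],o["q"])
print(proj(c,[[.4445,-.4205,.3577]])[0])
```

```text
[[0.2769, -0.9609, -0.0003, 0.3952], [-0.9609, -0.2769, 0.0002, -0.2526], [-0.0002, 0.0003, -1.0, 0.5985], [0.0, 0.0, 0.0, 1.0]] 3.8 [-8.22637606e-01 -1.54630258e-01  1.56525851e+00 -1.22198717e-04
  1.73130046e+00  4.67565000e-01]
[483.9601126  202.52222965]
```

Request:
move_arm(moves=[{"gripper": 100,"x": 2.5,"y": 0,"z": -2,"roll": 0},{"gripper": 100,"x": 2.5,"y": 0,"z": -2,"roll": 0},{"gripper": 100,"x": 2.5,"y": 0,"z": -2,"roll": 0},{"gripper": 100,"x": 2.5,"y": 0,"z": -2,"roll": 0},{"gripper": 100,"x": 0,"y": 0,"z": 0,"roll": 0}])

```text
time_s: 4.42
eef_pos: [0.423, -0.3495, 0.6792]
eef_rot: [0.0, 0.799, -0.602, 0.001]
wrist_force: [-0.6, -0.6, 0.0]
opening: 0.995
```

Run:
```python
from h import *
c=cam("wrist","w3");o,T=pose();print(T.round(4).tolist(),o["time_s"],o["q"])
b=load("w2");ims=[];L=[]
for k in(b,c):
    uv=proj(k,[[.4445,-.43,.3577]])[0]
    x=int(np.clip(uv[0]-80,0,352));y=int(np.clip(uv[1]-60,0,264));L.append((x,y))
    ims.append(cv2.resize(k["img"][y:y+120,x:x+160],None,fx=5,fy=5,interpolation=cv2.INTER_CUBIC)[:300*2])
print(L)
a=[cv2.resize(i,(800,600)) for i in ims]
cv2.imwrite("pics/w23.png",np.hstack([cv2.resize(i,(400*1,300)) for i in a])[:,:,::-1])
cv2.imwrite("pics/w2c.png",a[0][:,:,::-1]);cv2.imwrite("pics/w3c.png",a[1][:,:,::-1])
```

```text
[[0.2761, -0.9611, -0.0003, 0.423], [-0.9611, -0.2761, 0.0005, -0.3486], [-0.0005, 0.0001, -1.0, 0.6783], [0.0, 0.0, 0.0, 1.0]] 4.475 [-9.05985534e-01  4.31323714e-02  1.22334521e+00  8.08116269e-05
  1.87563584e+00  3.85106565e-01]
[(352, 145), (261, 117)]
```

View pics/w2c.png

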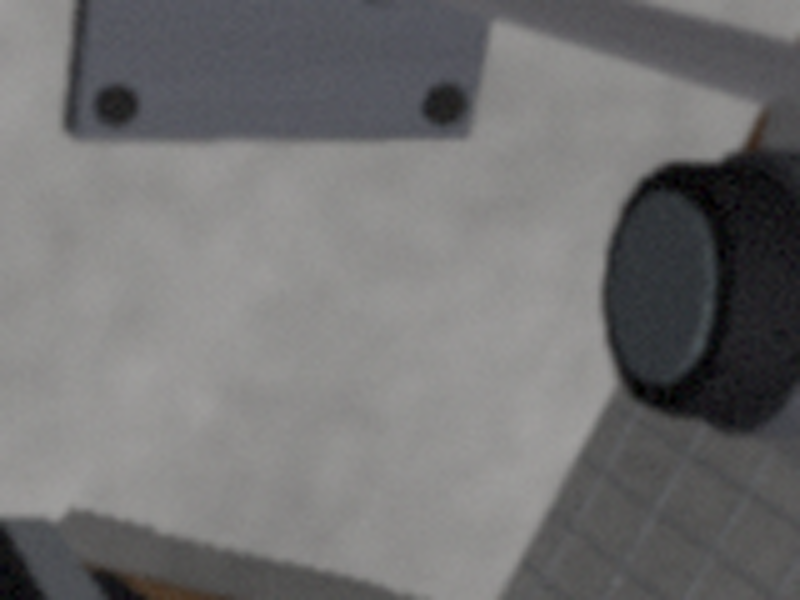

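View pics/w3c.png

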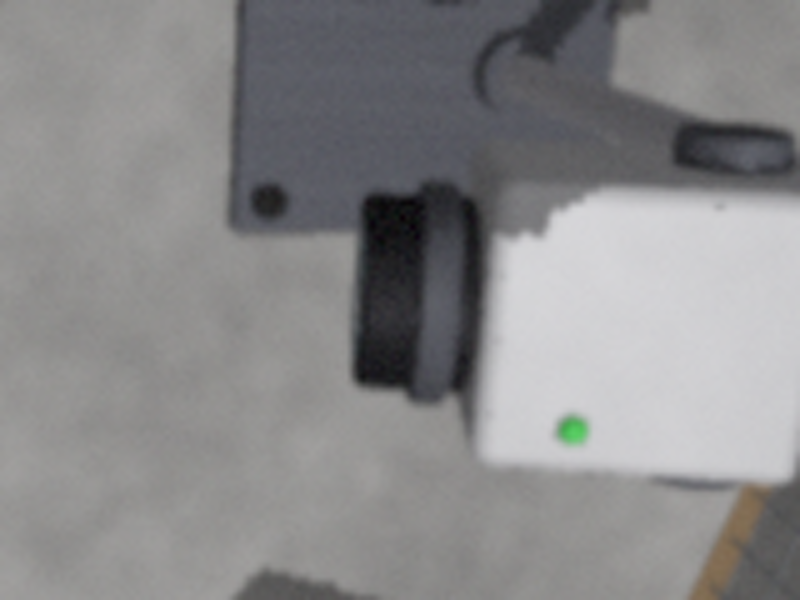

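w2c shows the front glass centred at about (663,288) in the crop, image pixel (484.6,202.6), which matches the triangulated lens. w3c shows the barrel almost edge-on with its front at crop x≈357, and the white box top from (480,190) to (795,475).

```bash
cat > lens.py <<'E'
from h import *
from scipy.optimize import least_squares
b=load("w2");c=load("w3")
im=b["img"].astype(int);m=((im.sum(2)>160)&(im.sum(2)<330)&(im[:,:,2]-im[:,:,0]>8)).astype(np.uint8)
sub=np.zeros_like(m);sub[178:227,470:499]=m[178:227,470:499]
cn=max(cv2.findContours(sub,0,1)[0],key=cv2.contourArea);h=cv2.convexHull(cn)
e=cv2.fitEllipse(h);print("ell",e,cv2.contourArea(h))
C=np.array([.4445,-.4205,.3577])
def n(y,t): return np.array([np.cos(t)*np.cos(y),np.cos(t)*np.sin(y),-np.sin(t)])
def circ(C,y,t,r):
    v=n(y,t);a=np.cross([0,0,1],v);a/=np.linalg.norm(a);u=np.cross(v,a);th=np.linspace(0,6.28,60)
    return C+r*(np.outer(np.cos(th),a)+np.outer(np.sin(th),u))
def desc(k,C,y,t,r):
    q=proj(k,circ(C,y,t,r)).astype(np.float32);(p,ax,an)=cv2.fitEllipse(q);an=np.radians(an);d=np.array([np.cos(an),np.sin(an)])
    S=ax[0]**2*np.outer(d,d)+ax[1]**2*(np.eye(2)-np.outer(d,d));return np.r_[p,S[0,0]**.5,S[1,1]**.5,S[0,1]/40]
(p,ax,an)=e;an=np.radians(an);d=np.array([np.cos(an),np.sin(an)])
ax=np.array(ax)+1  # pixel-centre contour -> extent
S=ax[0]**2*np.outer(d,d)+ax[1]**2*(np.eye(2)-np.outer(d,d));obs=np.r_[p,S[0,0]**.5,S[1,1]**.5,S[0,1]/40]
for y in (104,106,108):
    for r in (.0155,.0165):pass
    f=least_squares(lambda p:desc(b,C,np.radians(y),p[0],p[1])[2:]-obs[2:],[.25,.016]);print(y,np.degrees(f.x[0]),f.x[1],f.fun)
f=least_squares(lambda p:desc(b,C,p[2],p[0],p[1])[2:]-obs[2:],[.25,.016,1.85],x_scale=[.1,.001,.1]);print(np.degrees(f.x[[0,2]]),f.x[1],f.fun)
v=c["W"][:3,3]-C;yy=np.radians(106);print("w3 edge-on tilt",np.degrees(np.arctan2(v[0]*np.cos(yy)+v[1]*np.sin(yy),v[2])))
# glass pts ray-triangulation refine of centre
print(tri([ray(load("s0"),(298.7,123)),ray(load("t0"),(395.7,216.2)),ray(b,p)]))
# projected predictions in w3 crop for tilts
for t in(10,14,18): 
    q=proj(c,circ(C,yy,np.radians(t),.02));print(t,((q-[261,117])*5).min(0),((q-[261,117])*5).max(0))
# box: top-front edge & top-rear from w3 crop, using foot yaw
print("foot edges w3",onz(c,[(261+240/5,117+5/5),(261+233/5,117+230/5)],.01),"foot w2",onz(b,[(352+70/5,145+135/5),(352+468/5,145+138/5)],.01))
E
python3 lens.py
```

```text
ell ((492.5909729003906, 200.06654357910156), (3.7770943641662598, 10.427573204040527), 178.28639221191406) 22.5
104 14.32394487827058 0.004379594582819783 [ 0.89077832 -0.31190204 -0.39860896]
106 13.454445515187384 0.004319117311241677 [ 0.77135618 -0.42615559 -0.27207535]
108 21.216665777804945 0.00456693577950565 [-0.60299284  0.18924811 -0.36977431]
[ 14.32394488 102.06949238] 0.00434053627512381 [ 1.04647883 -0.4552104  -0.48758334]
w3 edge-on tilt 14.521150716678838
(array([ 0.4459082 , -0.42218097,  0.35827686]), [np.float64(0.002171754792835617), np.float64(0.002026572337041618), np.float64(0.003869116589694196)])
10 [351.53639246 190.47177409] [370.82800858 387.78738652]
14 [352.9671004  190.52231421] [368.39932335 387.64055423]
18 [349.10971956 190.58816561] [371.47272716 387.44531587]
foot edges w3 [[ 0.47811259 -0.44197911  0.01      ]
 [ 0.38573863 -0.47029603  0.01      ]] foot w2 [[ 0.38647942 -0.47001428  0.01      ]
 [ 0.43010311 -0.62512505  0.01      ]]
```

Run:
```python
from h import *
b=load("w2");im=b["img"].astype(int)
print(im[202,466:512].sum(1));print(im[202,484],im[172:236,484].sum(1))
c=load("w3");print(c["img"].astype(int)[175,325:350])
```

```text
[427 432 428 438 433 405 290 157 140 155 160 152 160 166 145 155 155 148
 151 158 146 155 148 152 146 159 161 193 188  96  55  39  70  86 101  96
 103 100 105  87 101 104  89 105  95  95]
[46 50 55] [400 399 394 394 383 322 212 101  21  55  84 125 153 152 161 167 173 153
 159 148 157 160 156 153 159 146 161 159 155 152 151 154 158 152 157 159
 150 157 146 156 159 156 157 158 149 150 165 150 164 123  68   8  15  30
  70 148 218 238 242 233 233 250 250 254]
[[142 141 140]
 [143 142 142]
 [144 144 143]
 [142 140 139]
 [146 146 143]
 [139 138 137]
 [118 117 118]
 [ 84  86  88]
 [ 52  54  55]
 [ 37  36  43]
 [ 45  43  45]
 [ 45  45  45]
 [ 38  37  41]
 [ 38  38  43]
 [ 45  43  48]
 [ 45  45  49]
 [ 46  47  48]
 [ 45  46  48]
 [ 41  39  43]
 [ 43  40  44]
 [ 59  60  64]
 [ 80  82  89]
 [ 89  91  98]
 [ 90  91  98]
 [ 88  90  97]]
```

```bash
sed -i 's/^im=b\["img"\].*/im=b["img"].astype(int);s_=im.sum(2);m=((s_>113)\&(s_<295)).astype(np.uint8);m=cv2.morphologyEx(m,cv2.MORPH_OPEN,np.ones((5,5),np.uint8))/; s/^cn=max.*/lab=cv2.connectedComponents(sub)[1];cn=max(cv2.findContours((lab==lab[202,484]).astype(np.uint8),0,1)[0],key=cv2.contourArea);h=cv2.convexHull(cn);print(h.reshape(-1,2).tolist())/' lens.py; python3 lens.py | head -8
```

```text
[[488, 184], [492, 188], [493, 190], [494, 193], [494, 209], [493, 213], [492, 215], [487, 220], [480, 220], [477, 217], [473, 210], [472, 206], [472, 202], [473, 195], [474, 191], [475, 189], [476, 188], [481, 184]]
ell ((483.6426086425781, 201.8150634765625), (23.371057510375977, 37.77859115600586), 1.2377595901489258) 657.5
104 14.310513338572102 0.01568539737318455 [-3.9695793   1.0888963  -3.59664508]
106 14.32394487827058 0.016000059726590344 [-4.29914811  2.01933486 -2.40096719]
108 14.323943931843841 0.016000018575116265 [-4.96568962  2.10604726 -1.01066254]
[ 14.32394079 106.15416266] 0.015996805722917975 [-4.35713104  2.01916338 -2.29345697]
w3 edge-on tilt 14.521150716678838
(array([ 0.44464489, -0.42049068,  0.35749268]), [np.float64(0.0006446535941166544), np.float64(0.0003477486459582683), np.float64(0.00037476672565555844)])
```

```bash
cat >> lens.py <<'E'
print("----");C=np.array([.4446,-.4205,.3576])
for y in(104,105.7,108):
    f=least_squares(lambda p:desc(b,C,np.radians(y),p[0],p[1])[2:4]-obs[2:4],[.25,.016],diff_step=.02,x_scale=[.1,.01]);print(y,np.degrees(f.x[0]),f.x[1],f.fun,desc(b,C,np.radians(y),*f.x)[4],obs[4])
print(obs)
E
python3 lens.py | sed -n '/----/,$p'
```

```text
----
104 6.780315876451921 0.015199136263786127 [-7.62255361e-07 -1.53032065e-06] -1.8702098310236672 -0.4912234926886452
105.7 5.97101048689531 0.015173080895199595 [ 5.70864284e-07 -2.55280773e-06] -0.6537525260780273 -0.4912234926886452
108 5.090396830350176 0.01516329317233495 [7.63122191e-07 3.64309059e-07] 0.9349187707908182 -0.4912234926886452
[483.64260864 201.81506348  24.37976591  38.77311685  -0.49122349]
```

```bash
cat >> lens.py <<'E'
print("====")
for wh in((22.8,39.6),(22.3,39.8),(23.3,39.4)):
    f=least_squares(lambda p:desc(b,C,np.radians(105.7),p[0],p[1])[2:4]-wh,[.25,.016],diff_step=.02,x_scale=[.1,.01]);print(wh,np.degrees(f.x[0]),f.x[1])
# box side: barrel axis in scene/t0 -> use box top edges: w3 corners + t0 corners triangulated
t=load("t0");cc=lambda u,v:(365+(u-396)/6,180+v/6);c3=lambda u,v:(261+u/5,117+v/5)
A,ra=tri([ray(t,cc(655,268)),ray(c,c3(483,463))]);B,rb=tri([ray(t,cc(778,230)),ray(c,c3(795,476))])
D,rd=tri([ray(t,cc(615,150)),ray(c,c3(487,182))])
for X,r in((A,ra),(B,rb),(D,rd)):print(X.round(4),np.round(r,4))
E
python3 lens.py | sed -n '/====/,$p'
```

```text
====
(22.8, 39.6) 9.297971027814256 0.015510225999991282
(22.3, 39.8) 10.260959956590574 0.015593776558080166
(23.3, 39.4) 8.32274719886646 0.01542720646696612
[ 0.4212 -0.4496  0.3764] [0.0008 0.0008]
[ 0.4385 -0.5031  0.3896] [0.0012 0.0012]
[ 0.4751 -0.4293  0.381 ] [0.0011 0.0011]
```

Lens at about (0.444,-0.420,0.357), yaw about 105.7°, tilt about 13° down; I'll correct for the glass standing proud of its ring. Next is the drawer handle.

Request:
move_arm(moves=[{"gripper": 36,"x": 0,"y": 0,"z": 0,"roll": -10.1},{"gripper": 36,"x": 0,"y": 0,"z": 0,"roll": -10.1},{"gripper": 36,"x": 0,"y": 0,"z": 0,"roll": -10.1},{"gripper": 36,"x": 0,"y": 0,"z": 0,"roll": -10.1},{"gripper": 36,"x": 0,"y": 0,"z": 0,"roll": -10.1}])

```text
time_s: 5.1
eef_pos: [0.4229, -0.3469, 0.6778]
eef_rot: [-0.001, 0.98, -0.2, -0.001]
wrist_force: [0.8, 0.7, 0.6]
opening: 0.359
```

Request:
move_arm(moves=[{"gripper": 36,"x": 0,"y": 0,"z": 0,"roll": -10.1},{"gripper": 36,"x": 0,"y": 0,"z": 0,"roll": -10.1},{"gripper": 36,"x": 0,"y": 0,"z": 0,"roll": 0}])

```text
time_s: 5.48
eef_pos: [0.4229, -0.347, 0.678]
eef_rot: [-0.0, 1.0, -0.029, -0.0]
wrist_force: [-0.0, -0.6, -0.2]
opening: 0.361
```

Request:
move_arm(moves=[{"gripper": 36,"x": 1.9,"y": -5.1,"z": 2.8,"roll": 0},{"gripper": 36,"x": 1.9,"y": -5.1,"z": 2.8,"roll": 0},{"gripper": 36,"x": 1.9,"y": -5.1,"z": 2.8,"roll": 0},{"gripper": 36,"x": 1.9,"y": -5.1,"z": 2.8,"roll": 0},{"gripper": 36,"x": 1.9,"y": -5.1,"z": 2.8,"roll": 0}])

```text
time_s: 6.1
eef_pos: [0.5327, -0.0966, 0.5376]
eef_rot: [-0.0, 1.0, -0.031, 0.0]
wrist_force: [0.3, -1.2, -0.6]
opening: 0.362
```

Request:
move_arm(moves=[{"gripper": 36,"x": 1.9,"y": -5.1,"z": 2.8,"roll": 0},{"gripper": 36,"x": 1.9,"y": -5.1,"z": 2.8,"roll": 0},{"gripper": 36,"x": 1.9,"y": -5.0,"z": 2.8,"roll": 0},{"gripper": 36,"x": 0,"y": 0,"z": 0,"roll": 0},{"gripper": 36,"x": 0,"y": 0,"z": 0,"roll": 0}])

```text
time_s: 6.72
eef_pos: [0.5982, 0.05, 0.4546]
eef_rot: [0.0, 1.0, -0.029, -0.0]
wrist_force: [0.7, -0.5, -0.6]
opening: 0.365
```

Run:
```python
from h import *
c=cam("wrist","w4");o,T=pose();print(T.round(4).tolist(),o["time_s"],o["q"].round(2) if hasattr(o["q"],"round") else o["q"])
print(proj(c,[[.599,.049,.207],[.599,.109,.207],[.599,-.011,.207]]))
```

```text
[[0.9982, -0.0597, 0.0008, 0.5982], [-0.0597, -0.9982, -0.0005, 0.0493], [0.0008, 0.0004, -1.0, 0.4553], [0.0, 0.0, 0.0, 1.0]] 6.775 [-0.12  0.2   1.48 -0.    1.46 -0.06]
[[260.62972084 204.4195644 ]
 [255.80137481 126.53757947]
 [264.70898493 270.32631548]]
```

View pics/w4.png

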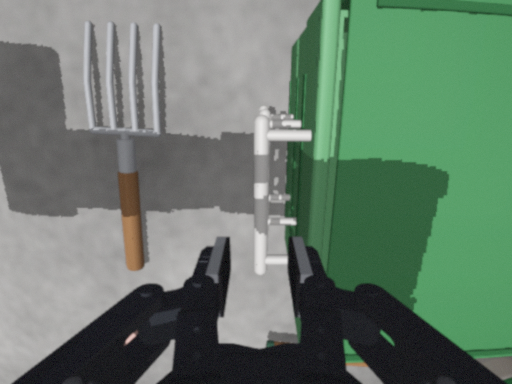

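The wrist view shows the top handle bar at column ~261, rows 118–272, midway between the fingers and parallel to them. I'll descend and close on it.

Request:
move_arm(moves=[{"gripper": 36,"x": 0,"y": 0,"z": 3,"roll": 0},{"gripper": 36,"x": 0,"y": 0,"z": 3,"roll": 0},{"gripper": 36,"x": 0,"y": 0,"z": 2.5,"roll": 0},{"gripper": 36,"x": 0,"y": 0,"z": 1.1,"roll": 0},{"gripper": 36,"x": 0,"y": 0,"z": 0,"roll": 0}])

```text
time_s: 7.4
eef_pos: [0.5984, 0.0489, 0.359]
eef_rot: [0.0, 1.0, -0.03, 0.0]
wrist_force: [-0.5, -0.3, -0.4]
opening: 0.361
```

Request:
move_arm(moves=[{"gripper": 0,"x": 0,"y": 0,"z": 0,"roll": 0},{"gripper": 0,"x": 0,"y": 0,"z": 0,"roll": 0},{"gripper": 0,"x": 0,"y": 0,"z": 0,"roll": 0},{"gripper": 0,"x": 0,"y": 0,"z": 0,"roll": 0}])

```text
time_s: 7.9
eef_pos: [0.599, 0.0495, 0.3605]
eef_rot: [0.0, 1.0, -0.029, 0.001]
wrist_force: [-0.8, -1.6, 5.8]
opening: 0.101
```

Request:
move_arm(moves=[{"gripper": 0,"x": -2,"y": 0,"z": 0,"roll": 0},{"gripper": 0,"x": -3,"y": 0,"z": 0,"roll": 0},{"gripper": 0,"x": -3,"y": 0,"z": 0,"roll": 0},{"gripper": 0,"x": -3,"y": 0,"z": 0,"roll": 0},{"gripper": 0,"x": -2,"y": 0,"z": 0,"roll": 0}])

```text
time_s: 8.52
eef_pos: [0.4684, 0.0578, 0.3604]
eef_rot: [-0.001, 1.0, -0.029, 0.002]
wrist_force: [2.8, 2.8, 5.9]
opening: 0.104
```

Request:
move_arm(moves=[{"gripper": 0,"x": -1.5,"y": 0,"z": 0,"roll": 0},{"gripper": 0,"x": -1,"y": 0,"z": 0,"roll": 0},{"gripper": 0,"x": -0.5,"y": 0,"z": 0,"roll": 0},{"gripper": 0,"x": -0.3,"y": 0,"z": 0,"roll": 0}])

```text
time_s: 9.02
eef_pos: [0.4363, 0.0599, 0.3605]
eef_rot: [-0.001, 1.0, -0.029, 0.002]
wrist_force: [2.2, 3.8, 5.8]
opening: 0.105
```

Request:
move_arm(moves=[{"gripper": 0,"x": -0.4,"y": 0,"z": 0,"roll": 0},{"gripper": 0,"x": -0.4,"y": 0,"z": 0,"roll": 0},{"gripper": 0,"x": -0.2,"y": 0,"z": 0,"roll": 0},{"gripper": 0,"x": 0,"y": 0,"z": 0,"roll": 0}])

```text
time_s: 9.52
eef_pos: [0.43, 0.06, 0.3606]
eef_rot: [-0.001, 1.0, -0.03, 0.01]
wrist_force: [32.1, 5.0, -18.4]
opening: 0.107
```

Request:
move_arm(moves=[{"gripper": 36,"x": 0.3,"y": 0,"z": 0,"roll": 0},{"gripper": 36,"x": 0,"y": 0,"z": 0,"roll": 0},{"gripper": 36,"x": 0,"y": 0,"z": -2,"roll": 0},{"gripper": 36,"x": 0,"y": 0,"z": -4,"roll": 0},{"gripper": 36,"x": 0,"y": 0,"z": -5,"roll": 0}])

```text
time_s: 10.15
eef_pos: [0.428, 0.0597, 0.4689]
eef_rot: [-0.0, 1.0, -0.029, -0.001]
wrist_force: [1.4, -1.1, 0.2]
opening: 0.356
```

Request:
move_arm(moves=[{"gripper": 100,"x": 4,"y": -2,"z": -3.5,"roll": 0},{"gripper": 100,"x": 4,"y": -2,"z": -3.5,"roll": 0},{"gripper": 100,"x": 0,"y": 0,"z": 0,"roll": 0},{"gripper": 100,"x": 0,"y": 0,"z": 0,"roll": 0}])

```text
time_s: 10.65
eef_pos: [0.5103, 0.0949, 0.5375]
eef_rot: [0.0, 1.0, -0.029, -0.001]
wrist_force: [-0.3, 0.2, -0.3]
opening: 0.998
```

Run:
```python
from h import *
c=cam("wrist","w5");cam("top","t5");cam("scene","s5");o,T=pose();print(T.round(4).tolist(),o["time_s"])
hsv=cv2.cvtColor(c["img"],cv2.COLOR_RGB2HSV)
m=cv2.inRange(hsv,(0,130,60),(8,255,255))|cv2.inRange(hsv,(170,130,60),(180,255,255))
for k in cv2.findContours(m,0,2)[0]:
    if cv2.contourArea(k)>60: print(cv2.minAreaRect(k))
```

```text
[[0.9983, -0.0584, -0.0023, 0.51], [-0.0584, -0.9983, 0.0, 0.0946], [-0.0023, 0.0001, -1.0, 0.5375], [0.0, 0.0, 0.0, 1.0]] 10.8
((272.0248107910156, 228.7176513671875), (42.53138732910156, 10.888035774230957), 64.05770874023438)
```

View pics/w5.png

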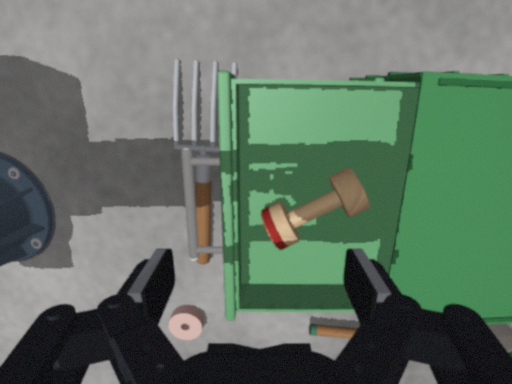

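The chew lies in the open tray: red end at ~(270,228), bar at ~(315,209), blank head at ~(350,192). Only hay fork and lick lie below, outside the drawer.

Run:
```python
from h import *
c=load("w5")
hsv=cv2.cvtColor(c["img"],cv2.COLOR_RGB2HSV)
m=cv2.inRange(hsv,(0,60,40),(28,255,255))|cv2.inRange(hsv,(170,90,40),(180,255,255))
m[:,:255]=0;m[:,380:]=0;m[:160]=0;m[255:]=0
cn=max(cv2.findContours(m,0,1)[0],key=cv2.contourArea).reshape(-1,2);print(cv2.contourArea(cn))
ys,xs=np.nonzero(cv2.drawContours(np.zeros_like(m),[cn],-1,1,-1))
# plane points at axis height
P=onz(c,np.c_[xs,ys],.19)[:,:2];mu=P.mean(0);u,s,v=np.linalg.svd(P-mu,full_matrices=False);d=v[0]
if d[0]>0:d=-d
# refine dir with bar: width profile
for it in range(3):
    n=np.array([-d[1],d[0]]);a=(P-mu)@d;b=(P-mu)@n;ctr=(a.min()+a.max())/2
    k=abs(a-ctr)<.016
    bins=np.arange(ctr-.016,ctr+.0161,.004);mid=[((b[(a>=l)&(a<l+.004)].min()+b[(a>=l)&(a<l+.004)].max())/2,l+.002,np.ptp(b[(a>=l)&(a<l+.004)])) for l in bins[:-1]]
    mid=np.array(mid);p=np.polyfit(mid[:,1],mid[:,0],1)
    d2=d+p[0]*n;mu=mu+n*np.polyval(p,ctr);d=d2/np.linalg.norm(d2)
print("dir",d,np.degrees(np.arctan2(d[1],d[0])),"ext",a.min(),a.max(),"widths",mid[:,2].round(4))
n=np.array([-d[1],d[0]]);a=(P-mu)@d
for l in np.arange(a.min(),a.max(),.006):
    k=(a>=l)&(a<l+.006);b=((P-mu)@n)[k];print(round(l*1e3),(np.array([b.min(),b.max()])*1e3).round(1))
print("mu",mu)
```

```text
3036.0
dir [-0.91085252 -0.41273197] -155.6234311628407 ext -0.05924226170623239 0.06268752062890198 widths [0.021  0.0206 0.0206 0.0206 0.0206 0.0202 0.0207 0.0202]
-59 [-24.9  28.2]
-53 [-27.   28.4]
-47 [-27.   28.6]
-41 [-26.9  28.7]
-35 [-27.3  28.3]
-29 [-24.7  10.3]
-23 [-10.6  10.4]
-17 [-10.5  10.6]
-11 [-10.4  10.2]
-5 [-10.3  10.4]
1 [-10.2  10.4]
7 [-10.6  10.1]
13 [-10.4  10.3]
19 [-10.3  11. ]
25 [-23.9  15.9]
31 [-26.5  28.3]
37 [-26.5  28. ]
43 [-27.5  28.2]
49 [-26.9  29.1]
55 [-24.1  28.5]
61 [-7.3 16.3]
mu [0.56950628 0.04663765]
```

Request:
move_arm(moves=[{"gripper": 60,"x": 0,"y": 0,"z": 1.5,"roll": 10.4},{"gripper": 60,"x": 0,"y": 0,"z": 1.5,"roll": 10.4},{"gripper": 60,"x": 0,"y": 0,"z": 1.5,"roll": 10.4},{"gripper": 60,"x": 0,"y": 0,"z": 1.5,"roll": 10.4},{"gripper": 60,"x": 0,"y": 0,"z": 1.5,"roll": 10.4}])

```text
time_s: 11.42
eef_pos: [0.5101, 0.0946, 0.4626]
eef_rot: [0.0, 0.884, -0.467, -0.0]
wrist_force: [-1.2, -0.5, -0.1]
opening: 0.599
```

Request:
move_arm(moves=[{"gripper": 60,"x": 0,"y": 0,"z": 1.5,"roll": 10.3},{"gripper": 60,"x": 3.4,"y": -1.75,"z": 0,"roll": 0},{"gripper": 60,"x": 3.4,"y": -1.75,"z": 0,"roll": 0},{"gripper": 60,"x": 0,"y": 0,"z": 0,"roll": 0},{"gripper": 60,"x": 0,"y": 0,"z": 0,"roll": 0}])

```text
time_s: 12.05
eef_pos: [0.5701, 0.0474, 0.4481]
eef_rot: [0.0, 0.84, -0.542, -0.001]
wrist_force: [0.0, -0.2, -0.0]
opening: 0.598
```

Run:
```python
from h import *
c=cam("wrist","w6");o,T=pose();print(T.round(4).tolist(),o["time_s"])
hsv=cv2.cvtColor(c["img"],cv2.COLOR_RGB2HSV)
m=cv2.inRange(hsv,(0,60,40),(28,255,255))|cv2.inRange(hsv,(170,90,40),(180,255,255))
print(proj(c,[[.57,.047,.19],[.57+.911*.056,.047+.413*.056,.19]]))
g=T@np.array([0,0,.155,1]);print(g)
r=m[:, 200:320]
for y in range(0,384,16): 
    k=np.nonzero(m[y])[0]
    if len(k): print(y,k.min(),k.max(),len(k),end=' | ')
```

```text
[[0.4128, -0.9108, -0.0011, 0.57], [-0.9108, -0.4128, 0.0004, 0.0478], [-0.0008, 0.0008, -1.0, 0.4484], [0.0, 0.0, 0.0, 1.0]] 12.1
[[261.53596065 197.27272298]
 [261.63791654 127.37901016]]
[0.56979744 0.04785025 0.29337781 1.        ]
128 236 288 53 | 144 227 294 68 | 160 228 293 66 | 176 249 273 25 | 192 250 511 36 | 208 250 504 43 | 224 245 488 55 | 240 232 291 60 | 256 232 291 60 | 272 243 279 37 | 352 371 371 1 |
```

Request:
move_arm(moves=[{"gripper": 60,"x": 0,"y": 0,"z": 3.5,"roll": 0},{"gripper": 60,"x": 0,"y": 0,"z": 3.5,"roll": 0},{"gripper": 60,"x": 0,"y": 0,"z": 2.4,"roll": 0},{"gripper": 60,"x": 0,"y": 0,"z": 1,"roll": 0},{"gripper": 60,"x": 0,"y": 0,"z": 0,"roll": 0}])

```text
time_s: 12.72
eef_pos: [0.5705, 0.0479, 0.3447]
eef_rot: [0.0, 0.841, -0.542, -0.0]
wrist_force: [-0.5, -0.2, 0.1]
opening: 0.6
```

Request:
move_arm(moves=[{"gripper": 0,"x": 0,"y": 0,"z": 0,"roll": 0},{"gripper": 0,"x": 0,"y": 0,"z": 0,"roll": 0},{"gripper": 0,"x": 0,"y": 0,"z": 0,"roll": 0},{"gripper": 0,"x": 0,"y": 0,"z": 0,"roll": 0},{"gripper": 0,"x": 0,"y": 0,"z": 0,"roll": 0}])

```text
time_s: 13.35
eef_pos: [0.5714, 0.0473, 0.3462]
eef_rot: [-0.001, 0.84, -0.542, 0.001]
wrist_force: [-1.5, 0.5, 6.1]
opening: 0.215
```

Request:
move_arm(moves=[{"gripper": 0,"x": 0,"y": 0,"z": -2,"roll": 0},{"gripper": 0,"x": 0,"y": 0,"z": -4,"roll": 0},{"gripper": 0,"x": 0,"y": 0,"z": -4,"roll": 0},{"gripper": 0,"x": 0,"y": 0,"z": 0,"roll": 0},{"gripper": 0,"x": 0,"y": 0,"z": 0,"roll": 0}])

```text
time_s: 13.98
eef_pos: [0.5706, 0.0474, 0.4438]
eef_rot: [0.0, 0.84, -0.542, -0.001]
wrist_force: [0.2, 0.6, -2.4]
opening: 0.208
```

Run:
```python
from h import *
w=cam("wrist","w7");o,T=pose();print(T.round(4).tolist(),o["time_s"],o["opening"],o["wrist_force"])
c=load("w5")
print("right rim",onz(c,[(260,303),(260,308),(260,312),(340,308),(340,312)],.215).round(4).tolist())
print("left rim",onz(c,[(260,80),(260,85),(390,80),(390,85)],.215).round(4).tolist())
print("col260",c["img"][296:324,262].tolist());print("front",onz(c,[(222,80),(236,80),(229,318),(236,318)],.224).round(4).tolist())
sc=load("s5")
big=np.zeros((600,800,3),np.uint8)
big[:384,:512]=w["img"]
t=cam("top","t7");s=cam("scene","s7")
big[384:,:288]=cv2.resize(s["img"][150:300,160:360],(288,216));big[384:,288:576]=cv2.resize(t["img"][100:250,150:350],(288,216))
big[:192,512:768]=cv2.resize(c["img"][40:340,150:450],(256,192))
cv2.imwrite("pics/m7.png",big[:,:,::-1])
```

```text
[[0.4127, -0.9108, -0.0027, 0.5704], [-0.9109, -0.4127, 0.0004, 0.0475], [-0.0015, 0.0023, -1.0, 0.443], [0.0, 0.0, 0.0, 1.0]] 14.025 0.21156464527735147 [-0.70359172 -0.18023526 -1.68970467]
right rim [[0.5013, -0.0609, 0.215], [0.5009, -0.0682, 0.215], [0.5005, -0.0742, 0.215], [0.5972, -0.0743, 0.215], [0.5974, -0.0804, 0.215]]
left rim [[0.5155, 0.188, 0.215], [0.5152, 0.1836, 0.215], [0.6367, 0.1821, 0.215], [0.6369, 0.1776, 0.215]]
col260 [[49, 80, 56], [48, 82, 55], [52, 84, 59], [51, 80, 54], [50, 83, 57], [52, 82, 55], [51, 84, 58], [48, 81, 54], [48, 81, 53], [49, 81, 56], [48, 81, 53], [50, 82, 56], [61, 102, 71], [86, 140, 96], [106, 162, 118], [125, 163, 131], [151, 163, 151], [161, 163, 160], [163, 162, 161], [165, 164, 163], [165, 165, 163], [164, 163, 161], [166, 165, 163], [166, 166, 163], [167, 166, 165], [168, 167, 166], [166, 166, 165], [167, 165, 164]]
front [[0.4814, 0.1898, 0.224], [0.494, 0.189, 0.224], [0.4638, -0.0735, 0.224], [0.4721, -0.0739, 0.224]]
```

View pics/m7.png

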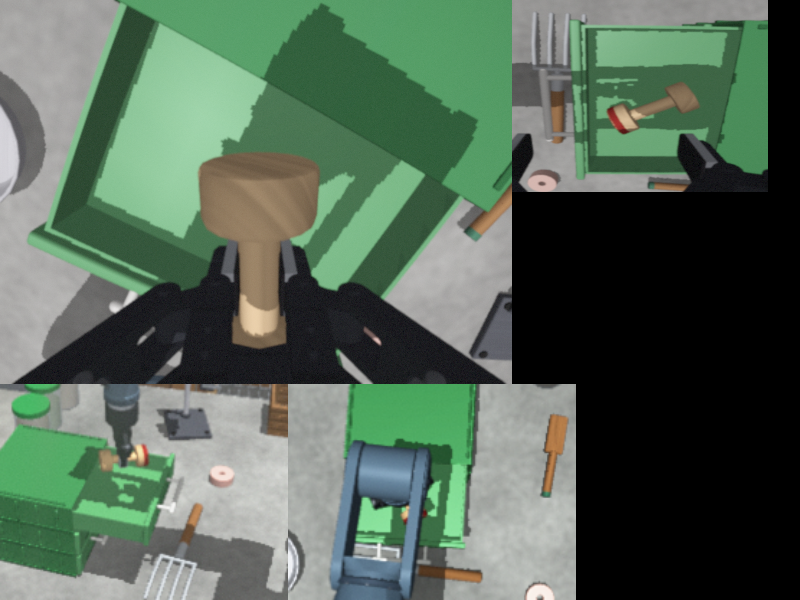

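The picture shows the chew held level in the jaws, its blank head towards the wrist camera. The tool can't tilt, so I'll pivot the chew in the pads: rest the red head on the drawer's right rim and press down until it's at the lens tilt.

Request:
move_arm(moves=[{"gripper": 0,"x": 0,"y": 0,"z": 0,"roll": -10.4},{"gripper": 0,"x": 0,"y": 0,"z": 0,"roll": -10.4},{"gripper": 0,"x": 0,"y": 0,"z": 0,"roll": -10.4},{"gripper": 0,"x": 0,"y": 0,"z": 0,"roll": -10.4},{"gripper": 0,"x": 0,"y": 0,"z": 0,"roll": -10.4}])

```text
time_s: 14.75
eef_pos: [0.5707, 0.0474, 0.4432]
eef_rot: [-0.0, 0.993, -0.116, -0.001]
wrist_force: [0.1, 0.6, -1.3]
opening: 0.209
```

Request:
move_arm(moves=[{"gripper": 0,"x": 0,"y": 0,"z": 0,"roll": -10.4},{"gripper": 0,"x": -1.1,"y": 4,"z": 0,"roll": 0},{"gripper": 0,"x": -1,"y": 3.8,"z": 0,"roll": 0},{"gripper": 0,"x": 0,"y": 0,"z": 2,"roll": 0},{"gripper": 0,"x": 0,"y": 0,"z": 1.8,"roll": 0}])

```text
time_s: 15.38
eef_pos: [0.5452, -0.0297, 0.405]
eef_rot: [-0.0, 1.0, -0.029, -0.001]
wrist_force: [-0.7, 0.0, -0.8]
opening: 0.208
```

Run:
```python
from h import *
w=cam("wrist","w8");s=cam("scene","s8");o,T=pose();print(T.round(4).tolist(),o["time_s"],o["opening"],o["wrist_force"])
```

```text
[[0.9984, -0.056, -0.0059, 0.5447], [-0.056, -0.9984, 0.0017, -0.0289], [-0.006, -0.0014, -1.0, 0.4033], [0.0, 0.0, 0.0, 1.0]] 15.475 0.21123984538818177 [ 0.86986014  0.12578913 -1.23221637]
```

Request:
move_arm(moves=[{"gripper": 0,"x": 0,"y": 0,"z": 0.5,"roll": 0},{"gripper": 0,"x": 0,"y": 0,"z": 0.4,"roll": 0},{"gripper": 0,"x": 0,"y": 0,"z": 0.3,"roll": 0},{"gripper": 0,"x": 0,"y": 0,"z": 0,"roll": 0}])

```text
time_s: 15.98
eef_pos: [0.5459, -0.0287, 0.396]
eef_rot: [-0.0, 1.0, -0.028, 0.001]
wrist_force: [-1.1, 2.8, 4.0]
opening: 0.214
```

Request:
move_arm(moves=[{"gripper": 0,"x": 0,"y": 0,"z": 0.3,"roll": 0},{"gripper": 0,"x": 0,"y": 0,"z": 0.3,"roll": 0},{"gripper": 0,"x": 0,"y": 0,"z": 0,"roll": 0}])

```text
time_s: 16.35
eef_pos: [0.5467, -0.0278, 0.3921]
eef_rot: [-0.001, 1.0, -0.027, 0.003]
wrist_force: [0.6, 9.8, 12.6]
opening: 0.214
```

```bash
cat > tilt.py <<'E'
import sys
from h import *
w=cam("wrist",sys.argv[1]);o,T=pose();print(T[:3,3].round(4),T[:3,1].round(3),o["time_s"],round(o["opening"],3),o["wrist_force"].round(1))
def rows(c):
    im=cv2.GaussianBlur(c["img"],(3,3),0);hsv=cv2.cvtColor(im,cv2.COLOR_RGB2HSV)
    m=cv2.inRange(hsv,(4,50,40),(28,255,255))
    m=cv2.morphologyEx(m,cv2.MORPH_OPEN,np.ones((7,7),np.uint8))
    n,l,st,ce=cv2.connectedComponentsWithStats(m);k=1+np.argmax(st[1:,4]);m=l==k
    W=m.sum(1);full=W.max();r=np.nonzero(W>.6*full)[0]
    return np.array([np.nonzero(m[:,262])[0].min(),r.max(),full,st[k,0],st[k,0]+st[k,2]])
c7=load("w7");print("ref",rows(c7),"now",rows(w))
# prediction in the tool frame: blank head silhouette for tilt th (red up), centre offset y0, z0
M=np.linalg.inv(T)@w["W"]
def pred(th,y0,z0=.156):
    e=np.array([0,np.cos(th),-np.sin(th)]);u=np.array([0,-np.sin(th),-np.cos(th)])  # axis to red, up
    a=np.linspace(0,2*np.pi,181);rim=lambda s:np.array([0,y0,z0])+s*e+.026*(np.outer(np.cos(a),[1,0,0])+np.outer(np.sin(a),u))
    k=dict(w);k["W"]=M
    P=proj(k,np.r_[rim(-.056),rim(-.030)]);h=cv2.convexHull(P.astype(np.float32)).reshape(-1,2)
    po=P[:181][np.argmin(P[:181,1])];ix=np.argmin(abs(h[:,0]-P[:,0].min()))
    return h[:,1].min(),h[:,1].max(),np.ptp(h[:,0])
for th in(0,6,9,12,14,16,18,20):print(th,np.round(pred(np.radians(th),0),1),np.round(pred(np.radians(th),.002),1))
E
python3 tilt.py w9
```

```text
[ 0.5467 -0.0277  0.3921] [-0.055 -0.998 -0.002] 16.4 0.212 [-0.1 10.5 12.7]
ref [153 236 120 199 319] now [155 229 117 201 318]
0 [147.2 241.  123. ] [151.1 245.8 122.4]
6 [150.9 231.  117.7] [154.6 235.7 117.2]
9 [153.1 226.3 115.2] [156.7 231.  114.7]
12 [155.1 221.9 112.8] [159.  226.6 112.3]
14 [152.8 219.1 111.2] [157.9 223.8 110.7]
16 [150.8 216.5 109.7] [155.8 221.1 109.2]
18 [149.1 213.9 108.2] [154.  218.5 107.7]
20 [147.6 211.5 107.2] [152.4 216.1 106.8]
```

Request:
move_arm(moves=[{"gripper": 0,"x": 0,"y": 0,"z": 0.3,"roll": 0},{"gripper": 0,"x": 0,"y": 0,"z": 0.3,"roll": 0},{"gripper": 0,"x": 0,"y": 0,"z": 0,"roll": 0}])

```text
time_s: 16.77
eef_pos: [0.5468, -0.0269, 0.3864]
eef_rot: [-0.002, 1.0, -0.027, 0.004]
wrist_force: [1.2, 14.8, 14.3]
opening: 0.213
```

```bash
python3 tilt.py w10 | head -2
```

```text
[ 0.5468 -0.0269  0.3864] [-0.054 -0.999 -0.004] 16.825 0.212 [ 1.  14.8 14.7]
ref [153 236 120 199 319] now [158 221 114 202 316]
```

Request:
move_arm(moves=[{"gripper": 0,"x": 0,"y": 0,"z": 0.3,"roll": 0},{"gripper": 0,"x": 0,"y": 0,"z": 0.2,"roll": 0},{"gripper": 0,"x": 0,"y": 0,"z": 0,"roll": 0}])

```text
time_s: 17.2
eef_pos: [0.5469, -0.0267, 0.3811]
eef_rot: [-0.002, 1.0, -0.027, 0.004]
wrist_force: [2.0, 15.9, 11.5]
opening: 0.212
```

Request:
move_arm(moves=[{"gripper": 0,"x": 0,"y": 0,"z": -2,"roll": 0},{"gripper": 0,"x": 0,"y": 0,"z": -3,"roll": 0},{"gripper": 0,"x": 0,"y": 0,"z": 0,"roll": 0},{"gripper": 0,"x": 0,"y": 0,"z": 0,"roll": 0}])

```text
time_s: 17.7
eef_pos: [0.5453, -0.0292, 0.4269]
eef_rot: [-0.0, 1.0, -0.028, -0.0]
wrist_force: [0.4, -0.1, -0.6]
opening: 0.213
```

```bash
python3 tilt.py w11 | head -2
python3 - <<'E'
from h import *
# red mask in scene & silhouettes
for n in("s8",):
    c=load(n)
s=cam("scene","s11");cam("top","t11")
E
```

```text
[ 0.5452 -0.0292  0.4264] [-0.056 -0.998 -0.   ] 17.75 0.213 [-0.3 -0.  -1.6]
ref [153 236 120 199 319] now [154 216 112 203 315]
```

```bash
cat > prof.py <<'E'
import sys
from h import *
from scipy.optimize import least_squares
def mask(c):
    im=cv2.GaussianBlur(c["img"],(3,3),0);hsv=cv2.cvtColor(im,cv2.COLOR_RGB2HSV)
    m=cv2.morphologyEx(cv2.inRange(hsv,(4,50,40),(28,255,255)),cv2.MORPH_OPEN,np.ones((7,7),np.uint8))
    n,l,st,ce=cv2.connectedComponentsWithStats(m);return l==1+np.argmax(st[1:,4])
Z=np.load("toolcam.npy") if 0 else None
M=np.array(ctrl.camera("wrist")["tool_from_camera"])
def hull(c,p):
    th,y0,z0,x0,ps=p;e=np.array([np.sin(ps)*np.cos(th),np.cos(ps)*np.cos(th),-np.sin(th)]);l=np.cross([0,0,-1.],e);l/=np.linalg.norm(l);u=np.cross(e,l)
    a=np.linspace(0,2*np.pi,361);rim=lambda s:np.array([x0,y0,z0])+s*e+.026*(np.outer(np.cos(a),l)+np.outer(np.sin(a),u))
    k=dict(c);k["W"]=M;P=proj(k,np.r_[rim(-.056),rim(-.030)])
    return cv2.convexHull(P.astype(np.float32))
def dist(c,p,pts):
    h=hull(c,p);return np.array([cv2.pointPolygonTest(h,(float(x),float(y)),True) for x,y in pts])
for n in sys.argv[1:]:
    c=load(n);m=mask(c);W=m.sum(1);r=np.nonzero(W>.9*W.max())[0]
    pts=[]
    for x in range(206,314,6):
        k=np.nonzero(m[:,x])[0]
        if len(k): pts.append((x,k.min()-.5)); 
        if len(k) and (x<225 or x>299): pts.append((x,k.max()+.5))
    for y in range(r.min()+3,r.max()-2,4):
        k=np.nonzero(m[y])[0];pts+= [(k.min()-.5,y),(k.max()+.5,y)]
    best=min((least_squares(lambda p:dist(c,p,pts),[t,0,.156,0,0],diff_step=1e-3,x_scale=[.1,.003,.003,.003,.03],loss="soft_l1") for t in(.02,.1,.2,.3)),key=lambda f:f.cost)
    print(n,"tilt",np.degrees(best.x[0]).round(2),"y0,z0,x0 mm",(best.x[1:4]*1e3).round(1),"yaw",np.degrees(best.x[4]).round(1),"cost",round(best.cost,1),"n",len(pts),"res",np.abs(dist(c,best.x,pts)).mean().round(2))
E
sed -i 's/x_scale=\[.1,.003,.003,.003,.03\]/x_scale=[.1,.003,.003,.003,.03],method="trf"/; s/diff_step=1e-3/diff_step=1e-2/' prof.py
sed -i 's/\[t,0,.156,0,0\]/[t,.001,.156,.001,.01]/' prof.py
python3 prof.py w7 w8 w9 w10 w11
```

```text
w7 tilt 2.82 y0,z0,x0 mm [  2.2 156.   -0.3] yaw 0.1 cost 14.8 n 52 res 0.67
w8 tilt 3.11 y0,z0,x0 mm [  1.9 154.9  -0.6] yaw -0.2 cost 15.8 n 54 res 0.68
w9 tilt 7.91 y0,z0,x0 mm [  1.4 154.6  -0.3] yaw -0.1 cost 10.0 n 52 res 0.52
w10 tilt 12.21 y0,z0,x0 mm [ 9.000e-01  1.552e+02 -1.000e-01] yaw 0.4 cost 8.9 n 50 res 0.47
w11 tilt 12.25 y0,z0,x0 mm [ -0.2 157.2  -0.3] yaw -0.2 cost 12.4 n 50 res 0.61
```

```bash
cat >> prof.py <<'E'
    for t in range(-2,22,2):
        f=least_squares(lambda p:dist(c,np.r_[np.radians(t),p],pts),[.001,.156,.001,.01],diff_step=1e-2,x_scale=[.003,.003,.003,.03],loss="soft_l1");print((t,round(f.cost,1),round(f.x[0]*1e3,1),round(f.x[1]*1e3,1)),end=" ")
    k=m[:,200:320:8];print([int(np.nonzero(m[:,x])[0].min()) for x in range(208,312,8)],[int(np.nonzero(m[:,x])[0].max()) for x in range(208,312,8)])
E
python3 prof.py w8 w10 w11
```

```text
w8 tilt 3.11 y0,z0,x0 mm [  1.9 154.9  -0.6] yaw -0.2 cost 15.8 n 54 res 0.68
(-2, np.float64(29.6), np.float64(3.7), np.float64(159.4)) (0, np.float64(23.2), np.float64(3.1), np.float64(157.9)) (2, np.float64(17.4), np.float64(2.3), np.float64(156.2)) (4, np.float64(17.0), np.float64(1.6), np.float64(153.9)) (6, np.float64(26.9), np.float64(0.9), np.float64(151.9)) (8, np.float64(43.4), np.float64(0.1), np.float64(150.2)) (10, np.float64(63.0), np.float64(-0.7), np.float64(148.8)) (12, np.float64(83.6), np.float64(-1.7), np.float64(147.1)) (14, np.float64(77.7), np.float64(-1.3), np.float64(145.7)) (16, np.float64(73.1), np.float64(-0.9), np.float64(144.3)) (18, np.float64(69.6), np.float64(-0.6), np.float64(142.7)) (20, np.float64(66.9), np.float64(-0.4), np.float64(141.0)) [160, 158, 156, 155, 154, 153, 153, 153, 153, 154, 155, 156, 158] [230, 234, 237, 343, 345, 346, 348, 348, 346, 344, 238, 235, 231]
w10 tilt 12.2 y0,z0,x0 mm [ 9.000e-01  1.552e+02 -1.000e-01] yaw 0.4 cost 8.9 n 50 res 0.48
(-2, np.float64(86.0), np.float64(6.2), np.float64(165.7)) (0, np.float64(76.7), np.float
[... 960 characters left out ...]
1), np.float64(3.7), np.float64(164.7)) (4, np.float64(51.3), np.float64(3.1), np.float64(163.5)) (6, np.float64(41.7), np.float64(2.3), np.float64(162.2)) (8, np.float64(30.6), np.float64(1.4), np.float64(160.7)) (10, np.float64(20.2), np.float64(0.5), np.float64(159.3)) (12, np.float64(12.4), np.float64(-0.2), np.float64(157.4)) (14, np.float64(12.8), np.float64(0.3), np.float64(156.1)) (16, np.float64(13.2), np.float64(0.6), np.float64(154.2)) (18, np.float64(15.0), np.float64(0.9), np.float64(152.5)) (20, np.float64(18.1), np.float64(1.0), np.float64(150.7)) [157, 155, 155, 155, 154, 154, 154, 154, 154, 154, 155, 155, 156] [213, 215, 216, 342, 345, 346, 348, 347, 346, 344, 217, 216, 214]
```

```bash
python3 - <<'E'
from h import *
M=None
for n in("w7","w8","w10","w11"):
    c=load(n);print(n,c["img"][310:372:2,255:266].mean(1).astype(int).tolist())
c=load("w11");L=np.vstack([np.hstack([cv2.resize(load(n)["img"][200:370,200:320],(266,377)) for n in("w8","w10","w11")])])
cv2.imwrite("pics/bars.png",cv2.convertScaleAbs(L,alpha=1.4)[:,:,::-1])
E
python3 - <<'E'
import sys;sys.path.insert(0,'.')
E
cat > j.py <<'E'
from h import *
c=load("w11");M=np.array(ctrl.camera("wrist")["tool_from_camera"]);k=dict(c);k["W"]=M
for y0 in(0,.002):
  for t in(0,3,6,9,12,14,16,18,20):
    th=np.radians(t);e=np.array([0,np.cos(th),-np.sin(th)]);u=np.array([0,-np.sin(th),-np.cos(th)]);g=np.array([0,y0,.1555])
    print(y0,t,proj(k,[g+.03*e+.01*u,g+.03*e+.026*u,g-.03*e+.01*u,g-.03*e+.026*u,g-.056*e+.026*u])[:,1].round(1))
E
python3 j.py
```

```text
w7 [[209, 183, 148], [224, 198, 162], [224, 198, 162], [224, 198, 162], [224, 198, 162], [224, 198, 162], [224, 197, 161], [224, 198, 162], [224, 198, 162], [224, 197, 161], [224, 197, 161], [216, 190, 155], [180, 155, 123], [144, 122, 95], [118, 98, 76], [114, 95, 73], [114, 95, 73], [114, 95, 74], [112, 93, 72], [66, 56, 48], [24, 25, 28], [24, 24, 28], [23, 23, 26], [25, 26, 28], [24, 25, 30], [26, 26, 30], [26, 26, 30], [24, 25, 29], [25, 25, 28], [24, 24, 28], [25, 24, 28]]
w8 [[149, 127, 99], [149, 127, 99], [149, 127, 99], [149, 126, 99], [149, 127, 99], [149, 127, 99], [149, 127, 99], [149, 126, 99], [149, 127, 99], [149, 126, 99], [148, 126, 98], [149, 126, 99], [148, 126, 98], [142, 121, 94], [119, 100, 78], [116, 97, 75], [115, 96, 74], [115, 96, 75], [114, 95, 75], [66, 56, 48], [25, 25, 29], [23, 23, 27], [24, 25, 27], [25, 24, 29], [27, 28, 31], [27, 27, 31], [27, 27, 32], [24, 24, 28], [26, 25, 29], [27, 27, 32], [24, 25, 28]]
w10 [[152, 129, 101], [152, 129, 101], [153, 130, 101], [152, 129, 101], [152, 129, 101], [152, 129, 101], [152, 130, 102], [152, 129, 101], [15
[... 821 characters left out ...]
, 29]]
0 0 [333.8 360.7 223.6 241.6 174.5]
0 3 [335.3 361.3 221.  236.5 168.8]
0 6 [336.7 361.6 218.6 231.5 163.7]
0 9 [337.9 361.7 216.5 226.8 159.2]
0 12 [338.9 361.4 214.5 222.4 155.3]
0 14 [339.5 361.1 213.3 219.6 153.1]
0 16 [340.1 360.6 212.2 216.9 151.1]
0 18 [340.5 360.  211.2 214.4 149.3]
0 20 [340.9 359.3 210.3 211.9 147.8]
0.002 0 [336.9 364.  227.9 246.3 180. ]
0.002 3 [338.4 364.6 225.2 241.2 174.2]
0.002 6 [339.8 365.  222.8 236.2 169. ]
0.002 9 [341.1 365.1 220.6 231.5 164.4]
0.002 12 [342.1 364.9 218.6 227.1 160.5]
0.002 14 [342.8 364.6 217.4 224.2 158.1]
0.002 16 [343.3 364.1 216.3 221.5 156.1]
0.002 18 [343.8 363.6 215.3 218.9 154.2]
0.002 20 [344.2 362.9 214.4 216.5 152.6]
```

Run:
```python
from h import *
from scipy.optimize import least_squares
M=np.array(ctrl.camera("wrist")["tool_from_camera"])
for n in("w8","w10","w11"):
    c=load(n);g=c["img"].astype(float).sum(2)[:,254:268].mean(1)
    print(n,"top",g[148:190].astype(int).tolist());print("  in",g[205:250].astype(int).tolist())
```

```text
w8 top [275, 272, 276, 282, 286, 285, 279, 277, 283, 286, 291, 290, 288, 285, 283, 285, 281, 276, 270, 266, 263, 266, 267, 269, 275, 281, 285, 292, 297, 304, 313, 326, 354, 374, 381, 379, 382, 381, 383, 383, 385, 388]
  in [378, 374, 370, 367, 367, 365, 361, 361, 361, 363, 361, 363, 363, 363, 367, 368, 368, 371, 370, 388, 449, 534, 579, 590, 590, 591, 592, 592, 592, 593, 593, 591, 592, 581, 557, 553, 553, 508, 434, 387, 378, 379, 379, 376, 378]
w10 top [278, 279, 276, 279, 278, 275, 276, 276, 277, 274, 282, 333, 438, 529, 573, 588, 596, 604, 610, 615, 618, 620, 619, 603, 550, 481, 453, 451, 442, 423, 408, 401, 399, 396, 392, 391, 386, 383, 381, 378, 375, 376]
  in [385, 385, 386, 389, 390, 390, 389, 390, 391, 389, 391, 391, 391, 390, 386, 385, 383, 397, 438, 482, 545, 589, 599, 599, 599, 599, 593, 566, 524, 498, 495, 486, 453, 406, 388, 385, 386, 387, 386, 386, 386, 386, 386, 385, 386]
w11 top [272, 270, 272, 271, 273, 297, 380, 490, 556, 574, 584, 592, 601, 607, 611, 612, 608, 582, 540, 517, 509, 490, 453, 413, 399, 395, 393, 390, 385, 384, 381, 377, 376, 373, 372, 368, 366, 366, 366, 368, 369, 369]
  in [385, 387, 388, 388, 389, 388, 388, 388, 386, 383, 404, 456, 475, 463, 519, 579, 592, 594, 595, 594, 595, 594, 593, 595, 593, 582, 548, 506, 493, 498, 497, 473, 438, 425, 421, 407, 390, 385, 383, 382, 383, 383, 383, 383, 383]
```

```bash
cat > l2.py <<'E'
exec(open("lens.py").read().split("for y in (104")[0])
C0=np.array([.4446,-.4205,.3576]);print(proj(b,C0),proj(c,C0))
C,r=tri([ray(b,(482.5,202)),ray(c,(332.4,175))]);print("w2+w3",C.round(4),np.round(r,4))
R_=[ray(b,(482.5,202))]*3+[ray(c,(332.4,175))]*3+[ray(load("s0"),(298.7,123)),ray(load("t0"),(395.7,216.2))]
C,r=tri(R_);print("all",C.round(4),np.round(r,4))
for wh in((20.5,39.6),(21,39.6),(21.5,39.2)):
    f=least_squares(lambda p:desc(b,C,np.radians(105.7),p[0],p[1])[2:4]-wh,[.25,.016],diff_step=.02,x_scale=[.1,.01]);print(wh,np.degrees(f.x[0]),f.x[1])
E
python3 l2.py|tail -5
```

```text
w2+w3 [ 0.4442 -0.4201  0.3566] [0.0002 0.0002]
all [ 0.4443 -0.4199  0.3574] [0.0004 0.0004 0.0004 0.0002 0.0002 0.0002 0.0007 0.0009]
(20.5, 39.6) 12.73355551908456 0.015542521218846384
(21, 39.6) 11.94911744018569 0.015536906257900015
(21.5, 39.2) 10.819262092035595 0.015373115649876524
```

Request:
move_arm(moves=[{"gripper": 0,"x": 0,"y": -4,"z": 0,"roll": 0},{"gripper": 0,"x": 0,"y": -3,"z": 1,"roll": 0},{"gripper": 0,"x": 0,"y": 0,"z": 3,"roll": 0},{"gripper": 0,"x": 0,"y": 0,"z": 2,"roll": 0},{"gripper": 0,"x": 0,"y": 0,"z": 0.5,"roll": 0}])

```text
time_s: 18.68
eef_pos: [0.5489, 0.0408, 0.361]
eef_rot: [-0.0, 1.0, -0.028, -0.002]
wrist_force: [0.6, -0.5, -0.4]
opening: 0.217
```

Request:
move_arm(moves=[{"gripper": 0,"x": 0,"y": 0,"z": 0.3,"roll": 0},{"gripper": 0,"x": 0,"y": 0,"z": 0.2,"roll": 0},{"gripper": 0,"x": 0,"y": 0,"z": 0,"roll": 0}])

```text
time_s: 19.05
eef_pos: [0.5496, 0.0405, 0.3583]
eef_rot: [0.0, 1.0, -0.028, 0.0]
wrist_force: [-0.6, -1.1, -0.5]
opening: 0.213
```

```bash
cat > sep.py <<'E'
import sys
from h import *
c=cam("wrist",sys.argv[1]);o,T=pose();print(T[:3,3].round(4),o["time_s"],o["wrist_force"].round(1))
g=c["img"].astype(float).sum(2)[:,254:268].mean(1)
print("top",g[146:186].astype(int).tolist(),"\nJ",g[332:352].astype(int).tolist())
E
python3 sep.py w12
```

```text
[0.5496 0.0405 0.3583] 19.1 [-0.5  0.  -2.4]
top [272, 272, 270, 273, 271, 272, 273, 298, 378, 488, 553, 572, 583, 592, 599, 606, 609, 609, 612, 614, 616, 617, 618, 618, 618, 616, 613, 610, 607, 603, 599, 595, 592, 588, 586, 582, 581, 578, 577, 576] 
J [376, 374, 373, 373, 374, 375, 374, 375, 374, 375, 371, 347, 290, 254, 243, 201, 139, 96, 78, 80]
```

Request:
move_arm(moves=[{"gripper": 0,"x": 0,"y": 0,"z": 0.15,"roll": 0},{"gripper": 0,"x": 0,"y": 0,"z": 0,"roll": 0}])

```text
time_s: 19.35
eef_pos: [0.5497, 0.0404, 0.3567]
eef_rot: [0.0, 1.0, -0.028, 0.001]
wrist_force: [-0.2, -0.5, 1.4]
opening: 0.213
```

Request:
move_arm(moves=[{"gripper": 0,"x": 0,"y": 0,"z": 0.15,"roll": 0},{"gripper": 0,"x": 0,"y": 0,"z": 0,"roll": 0}])

```text
time_s: 19.6
eef_pos: [0.5499, 0.0401, 0.3559]
eef_rot: [0.001, 1.0, -0.028, 0.001]
wrist_force: [-2.0, -3.6, 6.0]
opening: 0.212
```

Request:
move_arm(moves=[{"gripper": 0,"x": 0,"y": 0,"z": -4,"roll": 0},{"gripper": 0,"x": 0,"y": 0,"z": -3,"roll": 0},{"gripper": 0,"x": 0,"y": 4,"z": 0,"roll": 0},{"gripper": 0,"x": 0,"y": 3,"z": 0,"roll": 0},{"gripper": 0,"x": 0,"y": 0,"z": 3,"roll": 0}])

```text
time_s: 20.23
eef_pos: [0.5463, -0.0313, 0.3966]
eef_rot: [0.001, 1.0, -0.029, 0.003]
wrist_force: [0.2, 0.9, -1.4]
opening: 0.208
```

Request:
move_arm(moves=[{"gripper": 0,"x": 0,"y": 0,"z": 0.6,"roll": 0},{"gripper": 0,"x": 0,"y": 0,"z": 0,"roll": 0}])

```text
time_s: 20.48
eef_pos: [0.5454, -0.0289, 0.3883]
eef_rot: [-0.0, 1.0, -0.028, -0.001]
wrist_force: [0.5, 0.4, -1.4]
opening: 0.214
```

Request:
move_arm(moves=[{"gripper": 0,"x": 0,"y": 0,"z": 0.2,"roll": 0},{"gripper": 0,"x": 0,"y": 0,"z": 0,"roll": 0}])

```text
time_s: 20.72
eef_pos: [0.5457, -0.029, 0.3873]
eef_rot: [0.0, 1.0, -0.028, 0.001]
wrist_force: [0.9, 0.3, -1.4]
opening: 0.218
```

Request:
move_arm(moves=[{"gripper": 0,"x": 0,"y": 0,"z": 0.15,"roll": 0},{"gripper": 0,"x": 0,"y": 0,"z": 0,"roll": 0}])

```text
time_s: 20.98
eef_pos: [0.5455, -0.0292, 0.3852]
eef_rot: [0.0, 1.0, -0.028, 0.0]
wrist_force: [0.6, -0.0, -1.4]
opening: 0.215
```

Request:
move_arm(moves=[{"gripper": 0,"x": 0,"y": 0,"z": 0.15,"roll": 0},{"gripper": 0,"x": 0,"y": 0,"z": 0,"roll": 0}])

```text
time_s: 21.22
eef_pos: [0.5456, -0.0293, 0.3839]
eef_rot: [0.0, 1.0, -0.028, 0.0]
wrist_force: [1.0, -0.6, 0.3]
opening: 0.216
```

Request:
move_arm(moves=[{"gripper": 0,"x": 0,"y": 0,"z": 0.15,"roll": 0},{"gripper": 0,"x": 0,"y": 0,"z": 0,"roll": 0}])

```text
time_s: 21.48
eef_pos: [0.5457, -0.0292, 0.383]
eef_rot: [0.0, 1.0, -0.028, 0.001]
wrist_force: [-1.4, 1.2, 6.1]
opening: 0.211
```

Request:
move_arm(moves=[{"gripper": 0,"x": 0,"y": 0,"z": -4,"roll": 0},{"gripper": 0,"x": 0,"y": -4,"z": 0,"roll": 0},{"gripper": 0,"x": 0,"y": -3,"z": 0,"roll": 0},{"gripper": 0,"x": 0,"y": 0,"z": 4,"roll": 0},{"gripper": 0,"x": 0,"y": 0,"z": 2.4,"roll": 0}])

```text
time_s: 22.1
eef_pos: [0.5489, 0.0411, 0.3562]
eef_rot: [0.0, 1.0, -0.028, -0.001]
wrist_force: [-2.0, -10.0, 20.6]
opening: 0.211
```

Request:
move_arm(moves=[{"gripper": 0,"x": 0,"y": 0,"z": 0.3,"roll": 0},{"gripper": 0,"x": 0,"y": 0,"z": 0.3,"roll": 0},{"gripper": 0,"x": 0,"y": 0,"z": 0,"roll": 0}])

```text
time_s: 22.48
eef_pos: [0.55, 0.0408, 0.3538]
eef_rot: [-0.0, 1.0, -0.028, 0.001]
wrist_force: [-1.1, 3.9, 4.2]
opening: 0.211
```

Request:
move_arm(moves=[{"gripper": 0,"x": 0,"y": 0,"z": 0.2,"roll": 0},{"gripper": 0,"x": 0,"y": 0,"z": 0,"roll": 0},{"gripper": 0,"x": 0,"y": 0,"z": -0.2,"roll": 0},{"gripper": 0,"x": 0,"y": 0,"z": 0,"roll": 0}])

```text
time_s: 22.98
eef_pos: [0.5501, 0.0404, 0.3537]
eef_rot: [0.0, 1.0, -0.028, 0.002]
wrist_force: [-0.2, 0.8, 6.4]
opening: 0.212
```

Request:
move_arm(moves=[{"gripper": 0,"x": 0,"y": 0,"z": -3,"roll": 0},{"gripper": 0,"x": 0,"y": 0,"z": -5,"roll": 0},{"gripper": 0,"x": 0,"y": 0,"z": -4,"roll": -9.5},{"gripper": 0,"x": 0,"y": 0,"z": 0,"roll": -9.4},{"gripper": 0,"x": 0,"y": 0,"z": 0,"roll": 0}])

```text
time_s: 23.6
eef_pos: [0.5493, 0.0402, 0.4719]
eef_rot: [0.0, 0.991, 0.136, -0.0]
wrist_force: [0.4, -0.1, -1.4]
opening: 0.21
```

```bash
python3 sep.py w13; python3 prof.py w13
```

```text
[0.5492 0.0403 0.4712] 23.65 [-0.4 -0.3 -1.3]
top [254, 255, 256, 257, 255, 254, 256, 256, 256, 263, 307, 404, 501, 546, 559, 563, 569, 579, 585, 591, 594, 595, 598, 599, 601, 601, 602, 601, 600, 598, 593, 578, 542, 495, 441, 391, 365, 355, 353, 350] 
J [356, 357, 356, 355, 357, 356, 357, 356, 356, 354, 355, 347, 312, 261, 232, 192, 131, 86, 78, 75]
w13 tilt 11.9 y0,z0,x0 mm [  0.4 156.    0. ] yaw -0.2 cost 13.0 n 50 res 0.67
(-2, np.float64(81.2), np.float64(5.7), np.float64(166.0)) (0, np.float64(72.6), np.float64(5.2), np.float64(164.4)) (2, np.float64(64.0), np.float64(4.5), np.float64(163.0)) (4, np.float64(54.5), np.float64(3.8), np.float64(161.6)) (6, np.float64(44.6), np.float64(3.1), np.float64(160.2)) (8, np.float64(35.1), np.float64(2.2), np.float64(159.0)) (10, np.float64(23.7), np.float64(1.3), np.float64(157.6)) (12, np.float64(13.1), np.float64(0.4), np.float64(156.0)) (14, np.float64(14.2), np.float64(0.8), np.float64(154.4)) (16, np.float64(16.4), np.float64(1.2), np.float64(152.9)) (18, np.float64(19.1), np.float64(1.5), np.float64(151.1)) (20, np.float64(22.9), np.float64(1.6), np.float64(149.3)) [158, 157, 157, 157, 157, 156, 156, 156, 156, 157, 157, 157, 157] [215, 217, 219, 342, 345, 346, 348, 348, 346, 344, 219, 218, 216]
```

Request:
move_arm(moves=[{"gripper": 0,"x": -3.8,"y": 4,"z": 0,"roll": 0},{"gripper": 0,"x": -3.8,"y": 4,"z": 0,"roll": 0},{"gripper": 0,"x": -3.8,"y": 4,"z": 0,"roll": 0},{"gripper": 0,"x": -3.8,"y": 4,"z": 0,"roll": 0},{"gripper": 0,"x": -3.7,"y": 4,"z": -0.1,"roll": 0}])

```text
time_s: 24.32
eef_pos: [0.4203, -0.2043, 0.4723]
eef_rot: [-0.0, 0.991, 0.135, -0.001]
wrist_force: [0.9, 0.2, -1.3]
opening: 0.213
```

Request:
move_arm(moves=[{"gripper": 0,"x": -2,"y": 2.2,"z": 0,"roll": 0},{"gripper": 0,"x": -1.7,"y": 2,"z": -0.1,"roll": 0},{"gripper": 0,"x": 0,"y": 0,"z": 0,"roll": 0},{"gripper": 0,"x": 0,"y": 0,"z": 0,"roll": 0}])

```text
time_s: 24.82
eef_pos: [0.3973, -0.2531, 0.4735]
eef_rot: [-0.001, 0.991, 0.136, -0.0]
wrist_force: [0.2, -0.1, -1.2]
opening: 0.212
```

```bash
cat > fin.py <<'E'
from h import *
o,T=pose();C=np.array([.4443,-.4199,.3572]);t=np.radians(12.5);y=np.radians(105.7)
v=np.array([np.cos(t)*np.cos(y),np.cos(t)*np.sin(y),-np.sin(t)])
th=np.radians(13);e=np.array([0,np.cos(th),-np.sin(th)]);org=T[:3,:3]@np.array([0,.0007,.1545])+T[:3,3];red=org+T[:3,:3]@(.056*e)
ex=T[:3,:3]@e;d=red-C;print("TCP",T[:3,3].round(4),"dist",d@v,"off",(d-(d@v)*v).round(4),"angle",np.degrees(np.arccos(-ex@v)),"err tool axes cm",(T[:3,:3].T@(C+.12*v-red)*100).round(2))
print("tool yaw",np.degrees(np.arctan2(T[1,0],T[0,0])),o["time_s"],o["opening"],np.abs(o["dq"]).max())
E
python3 fin.py
python3 - <<'E'
import sys;sys.path.insert(0,'.')
import os;os.chdir('.')
from h import *
s=cam("scene","s20");t=cam("top","t20");w=cam("wrist","w20")
p=proj(s,[[.42,-.33,.34]])[0];q=proj(t,[[.42,-.33,.34]])[0];print(p,q)
f=lambda c,p,w,h,k:cv2.resize(c["img"][int(p[1])-h//2:int(p[1])+h//2,int(p[0])-w//2:int(p[0])+w//2],None,fx=k,fy=k,interpolation=cv2.INTER_CUBIC)
A=f(s,p,80,70,5);B=f(t,q,80,70,5)
D=np.hstack([cv2.resize(load("s20")["img"],(400,250)),cv2.resize(t["img"],(400,250))])
cv2.imwrite("pics/m20.png",np.vstack([np.hstack([A,B]),D])[:,:,::-1])
E
```

```text
TCP [ 0.3973 -0.2531  0.4735] dist 0.12099349875187444 off [-0.0003  0.      0.0005] angle 0.4280549223675111 err tool axes cm [0.03 0.11 0.03]
tool yaw 15.592141855248602 24.825 0.21242879133347722 0.015996815560829047
[301.74814831 138.07133473] [362.58531657 225.46414042]
```

View pics/m20.png

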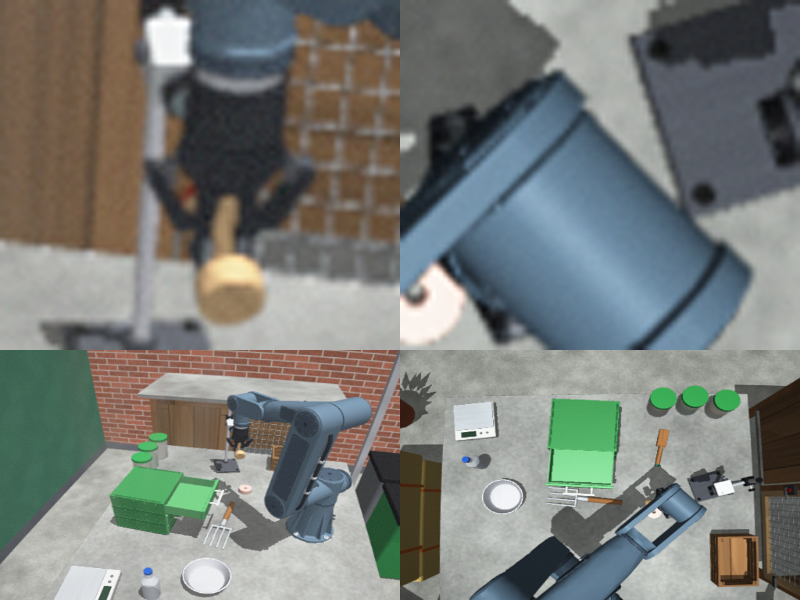

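The last picture shows the chew held in front of the lens with its blank end towards the viewer, the drawer open and the other objects where they were. I'll trim by 1 mm and check the drawer's edge numerically.

Request:
move_arm(moves=[{"gripper": 0,"x": 0,"y": 0.1,"z": 0,"roll": 0},{"gripper": 0,"x": 0,"y": 0,"z": 0,"roll": 0},{"gripper": 0,"x": 0,"y": 0,"z": 0,"roll": 0}])

```text
time_s: 25.35
eef_pos: [0.3976, -0.2543, 0.4742]
eef_rot: [-0.0, 0.991, 0.137, -0.0]
wrist_force: [0.2, -0.7, -1.7]
opening: 0.211
```

```bash
python3 fin.py
python3 - <<'E'
from h import *
from h import ctrl
b=load("s5");a=cam("scene","s21");t0=load("t0");t=cam("top","t21")
# drawer front edge: compare scene before/after around the front panel & handle
P=proj(a,[[.475,.06,.224]])[0].astype(int);print(P)
x,y=P
A=cv2.cvtColor(a["img"][y-40:y+60,x-60:x+50],cv2.COLOR_RGB2GRAY).astype(np.float32);
for n in("s5","s7"):
    B=cv2.cvtColor(load(n)["img"][y-40:y+60,x-60:x+50],cv2.COLOR_RGB2GRAY).astype(np.float32);print(n,cv2.phaseCorrelate(A,B))
m=cv2.inRange(cv2.cvtColor(t["img"],cv2.COLOR_RGB2HSV),(45,100,40),(80,255,255));m[:,:185]=0;m[:,290:]=0
for col in(205,260,270):
    r=np.nonzero(m[:,col])[0].max();print(col,r,onz(t,[(col,r)],.224).round(4))
E
```

```text
TCP [ 0.3976 -0.2543  0.4742] dist 0.11943248926243662 off [-0.0002  0.0002  0.0009] angle 0.499614717515832 err tool axes cm [ 0.01 -0.03  0.11]
tool yaw 15.69188677559342 25.35 0.21145723547698225 0.0024883771149570425
[270 220]
s5 ((0.027046226933045148, 0.296694337301993), 0.49435000864664713)
s7 ((0.08364814812208721, 0.20376657316121083), 0.393960199991862)
205 208 [[0.4779 0.1357 0.224 ]]
260 209 [[ 0.4733 -0.037   0.224 ]]
270 212 [[ 0.4637 -0.0681  0.224 ]]
```

Run:
```python
from h import *
for n in("s5","s7","s8","s11","s20","s21"):
    c=load(n);g=cv2.cvtColor(c["img"],cv2.COLOR_RGB2HSV);P=proj(c,[[.43,.06,.207]])[0].astype(int);x,y=P
    m=cv2.inRange(g[y-14:y+15,x-22:x+23],(0,0,150),(180,45,255));G=cv2.cvtColor(c["img"],cv2.COLOR_RGB2GRAY)[y-14:y+15,x-22:x+23].astype(float)
    w=np.clip(G-170,0,None);yy,xx=np.indices(w.shape);print(n,P,(xx*w).sum()/w.sum(),(yy*w).sum()/w.sum(),w.sum())
print(np.diff(proj(c,[[.43,.06,.207],[.44,.06,.207]]),axis=0))
```

```text
s5 [283 226] 29.372883489645623 13.184301630263738 15887.0
s7 [283 226] 27.50579131549115 14.630242988811672 20289.0
s8 [283 226] 26.978307138179435 14.720939751146037 24432.0
s11 [283 226] 26.930169211721008 14.655757325629384 24230.0
s20 [283 226] 18.848012174243866 14.196943757529644 15771.0
s21 [283 226] 18.862860394537176 14.217627718765806 15816.0
[[-2.8556522  -0.39480422]]
```

```bash
python3 -c "
from h import *
print(ctrl.hand_in())"
```

```text
the job is handed in; nothing more can be done
None
```

The job is handed in at about 25.5 s of the 51 s allowed. The top drawer is fully open, and the chew is held still with its red end facing the lens, about 12 cm away.

**What I did:**
- **Drawer:** I gripped its bar and pulled it out to its stop, a 169 mm move with a clear stop force of about 32 N.
- **Chew:** I picked it up by the bar. The tool can only point straight down, so I tilted the chew in the pads to match the lens. To do this I pressed its red head on the drawer's right rim, then its blank head on the drawer floor.

**Last checks:**

| Check | Computed result |
|---|---|
| Red face to lens | 119.4 mm |
| Sideways and height error | about 1 mm |
| Angle to lens axis | about 0.5° |
| Joint speed | about 0.002 rad/s |
| Wrist load | about the chew's weight |
| Time at the check | 25.35 s |

These figures come from my own pose estimates, so they do not include errors in those estimates. The last picture showed nothing touching the chew, and the other things on the bench looked where they were.

**Less certain:**
- **Tilt:** My readings of the lens tilt ran from 9° to 14°, and I used 12.5°. Readings of the chew's tilt disagreed too, with images giving 12–14° (one earlier reading 18°) and touch about 13°. The red face could be a few degrees off square.
- **Drawer:** Image correlation showed no movement since it was opened, but a handle-brightness check was spoiled by changing shadows.
- **Hard touch:** One quick descent made the chew press on the drawer floor with about 20 N. That was the chew, not the arm or gripper.

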